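# Load and start the bead tumbler

### The job

Load the blue bowl tumbler and start it: carry the cream scoop tray over and tip its resin pendant blanks into the bowl, and add every stray blank lying on the pink mat too. Set the empty tray back down flat on the pink mat, slide the clear lid's hub over the threaded stud until the lid lies flat on the rim, and only then flip the yellow guard up until it stays and press the green start button fully. Leave the mug and the necklace stand where they are.

Things in the scene. Friction and masses are not known exactly. Their poses are not given: they have to be found in the camera images.
- tumbler: Vibratory bowl tumbler, fixed, placed and turned differently each time. Origin on the table under the middle of the blue bowl, z up, -x towards its control pod. Pod: grey box 72 (x) x 80 (y) x 100 mm high centred at x -154, the start button on its top under a yellow guard. Nothing else of it is wider than the bowl's rim.
- bowl_rim (a point): Centre of the bowl's mouth, at rim height, 155 mm; axes as those of tumbler. The rim is 210 mm across outside, 198 inside; the bowl narrows to about 150 mm inside at its floor, at height 71. A column of radius 18 stands in its middle up to height 130, carrying the stud.
- stud_top (a point): Top end of the upright stud (12 mm diameter) in the middle of the bowl, 186 mm above the table.
- guard (a joint): Angle of the yellow guard over the start button: 0 closed, grows as its front lip swings up and back towards the bowl, stop at 1.65. Loose light hinge: let go below about 1.05 it falls shut, beyond about 1.3 it falls back against its stop, in between it just stays.
- guard_hinge (a point): Middle of the guard's hinge line (which runs along the tumbler's y), on the pod's top at its bowl side, 122 mm from the bowl axis, height 100.
- guard_lip (a point): Middle of the guard's front lip: tongue 24 mm long (along x), 46 wide (along y, as wide as the whole guard), 8 thick, overhanging the pod's front face with nothing below it, so that fingers can pinch it by its two sides from above. Shut, it is 80 mm from the hinge towards the robot, at height 122; the guard's top is at height 126. It swings on a radius of 83 mm.
- start (a joint): Travel of the green start button: 0 up, 0.006 fully down; springs back. Needs 5 N to be fully down.
- start_top (a point): Centre of the top face of the green start button (22 mm across), height 118 mm, 156 mm from the bowl axis; pressed straight down.
- lid: Clear round lid, loose, lying on the table: disc 216 mm across and 4 mm thick with a dark round hub (40 mm diameter, top 45 mm above the lid's underside) at its middle, with an 18 mm hole right through. Origin at the centre of its underside, z up through the hub. 0.2 kg. On the tumbler it lies on the rim (underside at height 155) with the stud inside the hub.
- mat: Flat pink bead mat, fixed, 300 (x) x 260 (y) x 3 mm; origin on the table under its centre.
- tray: Cream scoop tray, loose, 0.22 kg. Origin under its floor, x towards the open pouring end, z up. Floor from x -70 to +60 mm, then a ramp up to the spout at x +91; 108 mm wide, side walls 30 high. At the back an upright handle plate 12 thick (x), 56 wide (y), centred at x -66, top 78 above the underside. Blanks slide out at a slope of about 35 to 50 degrees.
- tray_handle (a point): Grasp point of the tray: middle of the handle plate's upper part, 58 mm above the tray's underside, at x -66.
- tray_spout (a point): Middle of the tray's pouring edge, at x +91, 9 mm above the underside.
- blank0: Chunky resin pendant blank, loose, 60 g: octagonal slab 56 (x) x 34 (y) x 26 (z) mm, origin at its centre; starts in the tray (may be absent).
- blank1: Chunky resin pendant blank, loose, 60 g: octagonal slab 56 (x) x 34 (y) x 26 (z) mm, origin at its centre; starts in the tray (may be absent).
- blank2: Chunky resin pendant blank, loose, 60 g: octagonal slab 56 (x) x 34 (y) x 26 (z) mm, origin at its centre; starts in the tray (may be absent).
- blank3: Chunky resin pendant blank, loose, 60 g: octagonal slab 56 (x) x 34 (y) x 26 (z) mm, origin at its centre; starts in the tray (may be absent).
- stray0: Resin pendant blank of the same shape (56 x 34 x 26 mm, origin at its centre), starts lying flat on the mat beside the tray (may be absent).
- stray1: Resin pendant blank of the same shape (56 x 34 x 26 mm, origin at its centre), starts lying flat on the mat beside the tray (may be absent).
- stray2: Resin pendant blank of the same shape (56 x 34 x 26 mm, origin at its centre), starts lying flat on the mat beside the tray (may be absent).
- stray3: Resin pendant blank of the same shape (56 x 34 x 26 mm, origin at its centre), starts lying flat on the mat beside the tray (may be absent).
- mug: Pink mug, loose, 80 mm across, 90 high; origin under its centre. Leave alone.
- stand: Necklace stand, loose: white round foot 100 mm across, brass post and crossbar, 194 high; origin under its foot. Leave alone.
Things that resemble listed ones, but are neither listed nor needed, are in the scene too. What is shaped like the stray0 but purple is not meant.

How it is judged:
On the way, in this order (a step that is already met when the one before it is completed fails the run):
1. the tray is tipped over the bowl with blanks in it (angle between tray's own z axis and vertical above 0.35 rad and horizontal distance between tray_spout and bowl_rim below 0.105 m and height (world z) of tray_spout above 0.13 m and ((z of blank0 in the frame of tray between 0 and 0.06 m and x of blank0 in the frame of tray between -0.07 and 0.09 m and y of blank0 in the frame of tray between -0.06 and 0.06 m) or (z of blank1 in the frame of tray between 0 and 0.06 m and x of blank1 in the frame of tray between -0.07 and 0.09 m and y of blank1 in the frame of tray between -0.06 and 0.06 m) or (z of blank2 in the frame of tray between 0 and 0.06 m and x of blank2 in the frame of tray between -0.07 and 0.09 m and y of blank2 in the frame of tray between -0.06 and 0.06 m) or (z of blank3 in the frame of tray between 0 and 0.06 m and x of blank3 in the frame of tray between -0.07 and 0.09 m and y of blank3 in the frame of tray between -0.06 and 0.06 m) or (z of stray0 in the frame of tray between 0 and 0.06 m and x of stray0 in the frame of tray between -0.07 and 0.09 m and y of stray0 in the frame of tray between -0.06 and 0.06 m) or (z of stray1 in the frame of tray between 0 and 0.06 m and x of stray1 in the frame of tray between -0.07 and 0.09 m and y of stray1 in the frame of tray between -0.06 and 0.06 m) or (z of stray2 in the frame of tray between 0 and 0.06 m and x of stray2 in the frame of tray between -0.07 and 0.09 m and y of stray2 in the frame of tray between -0.06 and 0.06 m) or (z of stray3 in the frame of tray between 0 and 0.06 m and x of stray3 in the frame of tray between -0.07 and 0.09 m and y of stray3 in the frame of tray between -0.06 and 0.06 m))).
2. every blank is in the bowl (horizontal distance between each of blank0, blank1, blank2, blank3, stray0, stray1, stray2, stray3 and bowl_rim below 0.097 m and height (world z) of blank0 between 0.07 and 0.15 m and height (world z) of blank1 between 0.07 and 0.15 m and height (world z) of blank2 between 0.07 and 0.15 m and height (world z) of blank3 between 0.07 and 0.15 m and height (world z) of stray0 between 0.07 and 0.15 m and height (world z) of stray1 between 0.07 and 0.15 m and height (world z) of stray2 between 0.07 and 0.15 m and height (world z) of stray3 between 0.07 and 0.15 m), for 0.3 s.
3. the lid lies flat on the rim with the stud in its hub (all of step 2 and horizontal distance between lid and stud_top below 0.007 m and z of lid in the frame of bowl_rim below 0.005 m and angle between lid's own z axis and vertical below 0.06 rad), for 0.3 s.
4. the guard is up and the start button is pressed fully (horizontal distance between lid and stud_top below 0.007 m and z of lid in the frame of bowl_rim below 0.005 m and angle between lid's own z axis and vertical below 0.06 rad and value of joint guard above 1 rad and value of joint start above 0.0048 m), for 0.05 s.
At the end, for the whole second after the job is handed in: Every blank is in the bowl below the rim; the lid is on the rim (underside within 5 mm, within 7 mm of the stud, tilt under 0.06 rad); the guard stands beyond 1.0 rad; the tray stands flat on the mat (middle over the mat, tilt under 0.1 rad), at rest; start was pressed 4.8 mm or more (all of step 3 and value of joint guard above 1 rad and angle between tray's own z axis and vertical below 0.1 rad and height (world z) of tray below 0.012 m and x of tray in the frame of mat between -0.15 and 0.15 m and y of tray in the frame of mat between -0.13 and 0.13 m and linear speed of each of tray, lid below 0.02 m/s); the robot touches nothing.
It fails at once if the start button is pressed while the lid is not on the bowl (value of joint start above 0.003 m and (z of lid in the frame of bowl_rim above 0.012 m or horizontal distance between lid and stud_top above 0.02 m)).
It fails at once if the mug or the necklace stand is moved more than 3 cm (distance of any of mug, stand from where it was at the start of the episode above 0.03 m).
Of blank0, blank1, blank2, blank3 only 2 to 4 are there at a start; the rules pass over those that are not, and their reading is None.
Of stray0, stray1, stray2, stray3 only 2 to 4 are there at a start; the rules pass over those that are not, and their reading is None.
At some moment in a run one of stray0, stray1, stray2, stray3, lid may be knocked a few centimetres aside while the robot is not near it.
It also fails if it takes over 208 s, if anything falls off the work surface, if the arm or the gripper's body presses on something with over 40 N, if the wrist force passes 120 N, or if a joint passes its speed limit or range.

### The arm

A 6-joint arm with a two-finger parallel gripper is mounted at the origin on the work surface. World frame = base frame: x ahead of the robot, y to its left, z up, the work surface at z = 0. Lengths are in m, angles in rad, forces in N, time in s.
With the tool pointing down it reaches from about 0.225 to 0.875 m from the base axis. Payload 3.4 kg.
Tool frame: the origin (TCP) lies between the finger pads; the fingertips stand 19 mm ahead of it and the grasp point (between the pads) is the TCP; z points along the fingers, y is the line along which they close (so a half turn about z gives the same grasp; the last joint's range is limited). The gripper opens to 85 mm and grips with 20 to 120 N. Pads are 22 mm wide; open, the fingers measure 114 mm over their backs; the gripper's body (76 mm by 85 mm) begins 54 mm behind the grasp point. The pads swing forward as they close: fully open they stand 13 mm farther back than shut.
Start: joints at [1.102, 0.276, 1.505, -0, 1.361, -0.121], TCP at [0.196, 0.541, 0.25] pointing down, gripper open.
Joint ranges: [-2.89, 2.89], [-0.75, 2.08], [0.22, 2.7], [-1.18, 4.32], [0.11, 2.71], [-2.7, 2.7]. Speed limits (rad/s): [2.57, 2.57, 3.14, 3.14, 3.14, 3.14].

### API

Orientations are given as a unit quaternion [w, x, y, z].
In Python, from rig import get_state, imaging, ticket gives the robot as it stands. The module is installed in compiled form; this text tells all that it offers.
- The arm moves only by the shell command python3 -m inch 'ROWS' [FORCE]. ROWS is JSON, a list of rows, each an object with "claw": the opening, from -1 (shut) to 1 (fully open); "travel": the shift along the world's x, y, z in units of 200 mm (1.0 is 200 mm), a list of three; "turn": the turn about the world's z in units of 180 degrees (1.0 is 180 degrees). A call has 1 to 5 rows; each row is the pose to reach, as a shift and turn from the pose commanded when the call began, turning the shorter way round; what a row does not reach only later rows make up. A row lasts 1/10 s, in which the tool goes at most 50 mm and 8.59 degrees, less where a joint would pass 70% of its speed; a pose out of reach is approached as far as the arm can. A call with a number of a shift or a turn outside -1 to 1 is refused whole. A call with a gripper value outside its range is refused whole. The fingers move at their own pace and stop on an object; FORCE is the grip in N (left out, the last holds). Time passes only in rows, so rows that repeat a pose let the fingers close. It gives the time, the measured TCP pose, the force, the opening and the grip force at its end, in the units of the state.
- get_state(): the state, without advancing time (a new reading comes with each control period).
- imaging.get_image(name): name is "scene" or "side" or "wrist"; returns the picture (384x512x3 uint8, red, green, blue); there is no depth.
- imaging.camera_params(name): a dict with "camera_matrix" (3x3 intrinsics, pixels), "cam_to_world" (4x4, takes a point from camera to world coordinates); the wrist camera has in their place "T_tool_cam" (4x4, takes a point from camera to tool coordinates, whose origin is the TCP and whose axes are the flange's). Camera axes: x right, y down, z forward; pixel columns grow to the right and rows downward; lengths in m; the calibration is good to about 2 mm. A picture is of the moment at which its call begins: read the wrist's pose just before it. camera_params takes no time and is no camera call.
- ticket.sign_off(): hands the job in; it is judged then, once.
The state is a dict: "clock": time; "qpos": joint angles; "qd": joint speeds; "effort": joint torques, N m; "position": TCP position; "ee_rot": TCP orientation; "contact_force": force on the tool from outside, world axes, zero at the start; "moment": the same for the moment, N m; "width": finger opening in m; "gripper_force": force on a finger pad.
Only numpy, scipy, OpenCV 4.12 (cv2) and the standard library are available. Lean on these libraries where they do the work, as an engineer would, in place of code of your own. Each camera call takes 0.05 s, during which the arm holds its last target. There are 200 camera calls.

## Working session

There is one attempt and no reset: what is moved stays moved. The work goes in short steps, Python scripts to look and compute and a shell command to move; the robot and the scene stay as the last step left them, time stands still between calls to the robot, and variables do not carry over. Pictures are saved under pics/ and viewed, at most 14 in all, crops included, and the job is handed in when it is done.

```bash
mkdir -p pics; cat > h.py <<'E'
import numpy as np, cv2
from rig import get_state, imaging
from scipy.spatial.transform import Rotation as R
def snap(n,f,crop=None,scale=1):
    s=get_state(); im=imaging.get_image(n); np.savez('pics/'+f+'.npz',im=im,p=s['position'],q=s['ee_rot'])
    save(im,f,crop,scale); return s
def save(im,f,crop=None,scale=1):
    if crop: im=im[crop[1]:crop[3],crop[0]:crop[2]]
    if scale!=1: im=cv2.resize(im,None,fx=scale,fy=scale,interpolation=cv2.INTER_CUBIC)
    cv2.imwrite('pics/'+f+'.png',im[:,:,::-1])
def cam(n,f=None):
    c=imaging.camera_params(n); K=np.array(c['camera_matrix'])
    if n!='wrist': return K,np.array(c['cam_to_world'])
    d=np.load('pics/'+f+'.npz'); q=d['q']; T=np.eye(4); T[:3,:3]=R.from_quat([q[1],q[2],q[3],q[0]]).as_matrix(); T[:3,3]=d['p']
    return K,T@np.array(c['T_tool_cam'])
def px(n,uv,z,f=None):
    K,T=cam(n,f); d=T[:3,:3]@np.linalg.solve(K,[uv[0],uv[1],1]); o=T[:3,3]
    return np.round(o+d*(z-o[2])/d[2],4)
def proj(n,P,f=None):
    K,T=cam(n,f); c=np.linalg.inv(T)@np.append(P,1); u=K@c[:3]; return np.round(u[:2]/u[2],1)
E
python3 - <<'E'
from h import *
s=snap('scene','s0',None,1.5)
snap('side','d0',None,1.5)
print({k:np.round(v,3) for k,v in s.items()})
for n in('scene','side'): print(cam(n))
print(imaging.camera_params('wrist'))
E
```

```text
{'clock': np.float64(0.0), 'qpos': array([ 1.102,  0.277,  1.506,  0.   ,  1.361, -0.121]), 'qd': array([-0.   , -0.001,  0.001, -0.001, -0.001, -0.001]), 'effort': array([-2.0000e-03, -4.1678e+01, -2.4580e+01, -0.0000e+00,  1.1000e-02,
        0.0000e+00]), 'position': array([0.196, 0.54 , 0.249]), 'ee_rot': array([-0.   ,  0.173,  0.985, -0.001]), 'contact_force': array([ 0.629, -0.138, -0.358]), 'moment': array([-0.002,  0.021,  0.016]), 'gripper_force': np.float64(0.0), 'width': np.float64(0.085)}
(array([[409.06305505,   0.        , 265.75610912],
       [  0.        , 409.06305505, 191.63661293],
       [  0.        ,   0.        ,   1.        ]]), array([[-0.65243209,  0.58898905, -0.4768902 ,  1.08764768],
       [ 0.75760065,  0.49084685, -0.43024485,  0.53029407],
       [-0.01932945, -0.64199787, -0.76646273,  0.95923814],
       [ 0.        ,  0.        ,  0.        ,  1.        ]]))
(array([[423.64916271,   0.        , 265.43938552],
       [  0.        , 423.64916271, 186.34405713],
       [  0.        ,   0.        ,   1.        ]]), array([[-0.98796803, -0.11188608,  0.10677392,  0.4418018 ],
       [-0.15449576,  0.74562163, -0.6482125 ,  0.84055927],
       [-0.00708699, -0.65690935, -0.75393626,  1.03360533],
       [ 0.        ,  0.        ,  0.        ,  1.        ]]))
{'camera_matrix': array([[315.78585463,   0.        , 255.50323478],
       [  0.        , 315.78585463, 189.59183688],
       [  0.        ,   0.        ,   1.        ]]), 'T_tool_cam': array([[-4.28516378e-04, -9.51642632e-01, -3.07206962e-01,
         7.77910168e-02],
       [ 9.99999449e-01, -1.13354834e-04, -1.04373562e-03,
         3.81272347e-04],
       [ 9.58439919e-04, -3.07207240e-01,  9.51642156e-01,
        -1.22775805e-01],
       [ 0.00000000e+00,  0.00000000e+00,  0.00000000e+00,
         1.00000000e+00]])}
```

View pics/s0.png

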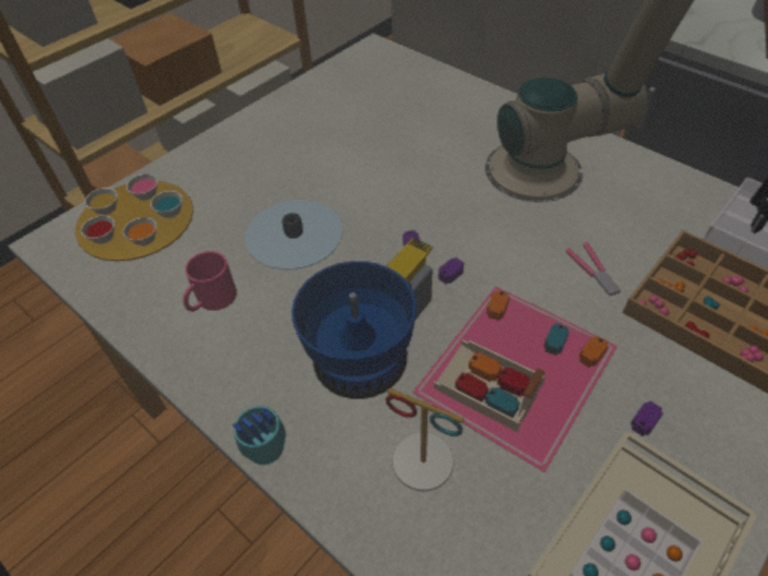

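View pics/d0.png

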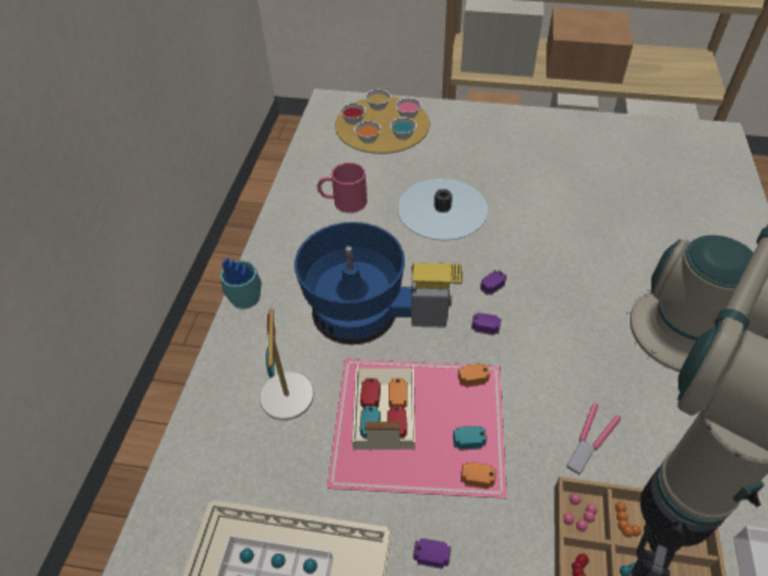

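```bash
python3 - <<'E'
from h import *
def p(n,u,z): return px(n,(u[0]/1.5,u[1]/1.5),z)
for nm,a,b,z in [('stud',(349,248),(353,294),.186),('hubtop',(443,192),(292,217),.045),('lip',(459,273),(428,242),.126),
 ('strayA',(474,372),(499,303),.026),('strayB',(470,435),(558,336),.026),('strayC',(478,473),(595,349),.026),('handletop',(383,425),(536,375),.081),('standfoot',(287,394),(423,461),.01),('mug',(350,172),(208,262),.09)]:
    print(nm,p('side',a,z),p('scene',b,z))
print([p('side',u,.003) for u in [(344,360),(499,362),(506,496),(330,488)]])
d=np.load('pics/d0.npz')['im']; save(d,'dz',(190,150,350,340),3)
E
```

```text
stud [0.6638 0.0489 0.186 ] [0.6648 0.0481 0.186 ]
hubtop [ 0.5199 -0.2937  0.045 ] [ 0.5159 -0.2896  0.045 ]
lip [0.458  0.0267 0.126 ] [0.449  0.0321 0.126 ]
strayA [0.4093 0.1792 0.026 ] [0.4123 0.1813 0.026 ]
strayB [0.4063 0.3087 0.026 ] [0.407  0.3094 0.026 ]
strayC [0.3875 0.3756 0.026 ] [0.389  0.3758 0.026 ]
handletop [0.5521 0.3413 0.081 ] [0.5388 0.3362 0.081 ]
standfoot [0.7467 0.2684 0.01  ] [0.7513 0.2688 0.01  ]
mug [ 0.7365 -0.2799  0.09  ] [ 0.7339 -0.2823  0.09  ]
[array([0.6596, 0.1745, 0.003 ]), array([0.3627, 0.1342, 0.003 ]), array([0.3376, 0.3979, 0.003 ]), array([0.6291, 0.4288, 0.003 ])]
```

View pics/dz.png

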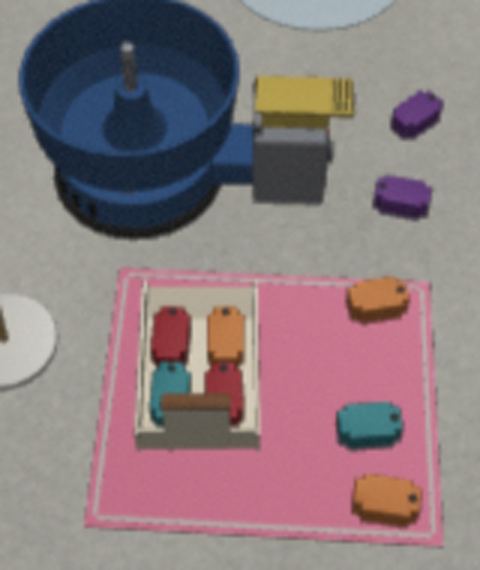

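```bash
python3 -m inch '[{"claw":0.3,"travel":[0.5,-0.6,0],"turn":0.14},{"claw":0.3,"travel":[0.5,-0.6,0],"turn":0.14},{"claw":0.3,"travel":[0.5,-0.6,0],"turn":0.14},{"claw":0.3,"travel":[0.5,-0.6,0],"turn":0.14},{"claw":0.3,"travel":[0.5,-0.6,0],"turn":0.14}]' 40
python3 -m inch '[{"claw":0.3,"travel":[0.5,-0.6,0.1],"turn":0},{"claw":0.3,"travel":[0.5,-0.6,0.1],"turn":0},{"claw":0.3,"travel":[0.5,-0.6,0.1],"turn":0},{"claw":0.3,"travel":[0.5,-0.6,0.1],"turn":0},{"claw":0.3,"travel":[0.5,-0.6,0.1],"turn":0}]'
python3 - <<'E'
from h import *
print(snap('wrist','w1',None,1.5))
E
```

```text
clock: 0.6
position: [0.2972, 0.4186, 0.2501]
ee_rot: [-0.0, -0.044, 0.999, -0.001]
contact_force: [-0.6, 0.3, 0.4]
width: 0.0554
gripper_force: 0.0
clock: 1.1
position: [0.3965, 0.3005, 0.2702]
ee_rot: [-0.0, -0.045, 0.999, 0.0]
contact_force: [-0.4, 0.4, -0.3]
width: 0.0555
gripper_force: 0.0
{'clock': 1.1, 'qpos': array([ 5.07800660e-01,  1.47110324e-01,  1.62645094e+00,  1.02755015e-03,
        1.36807012e+00, -1.15229214e+00]), 'qd': array([ 0.04722438, -0.00126811,  0.01561741,  0.02268453,  0.00477211,
        0.00726386]), 'effort': array([ -1.40884425, -33.92471194, -24.95225608,  -0.25007238,
        -0.03849074,  -0.07981612]), 'position': array([0.39652487, 0.30047581, 0.27023559]), 'ee_rot': array([-2.42165472e-04, -4.45300466e-02,  9.99007919e-01,  4.41580329e-04]), 'contact_force': array([-0.41540383,  0.43201005, -0.33406553]), 'moment': array([0.03638806, 0.05667143, 0.04035409]), 'gripper_force': 0.0, 'width': 0.05552900350082726}
```

View pics/w1.png

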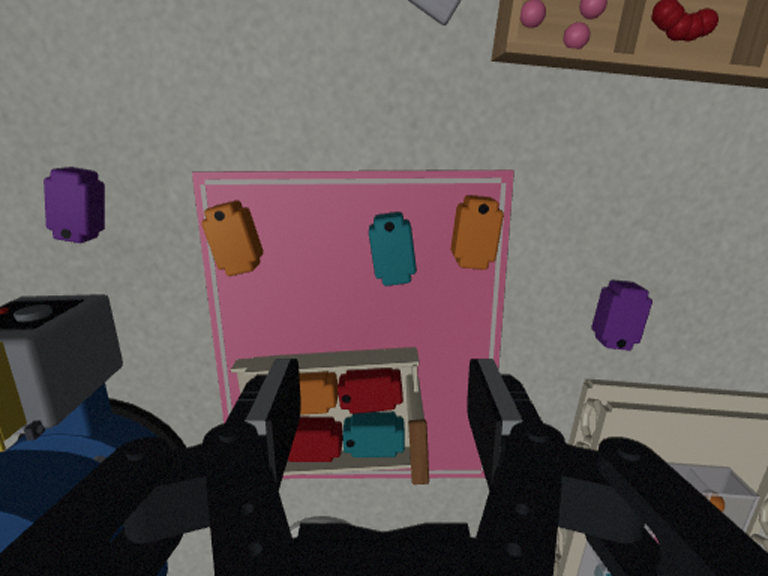

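```bash
python3 - <<'E'
from h import *
f=lambda u,z:px('wrist',(u[0]/1.5,u[1]/1.5),z,'w1')
for n,a,b in [('A',(221,206),(242,272)),('B',(388,215),(396,283)),('C',(482,199),(474,266))]:
    a=f(a,.029);b=f(b,.029);d=b-a; print(n,(a+b)/2,np.linalg.norm(d),np.degrees(np.arctan2(d[1],d[0])))
a=f((419,422),.081);b=f((420,482),.081);print('handle',a,b,(a+b)/2, np.degrees(np.arctan2(*(b-a)[[1,0]])))
a=f((240,362),.033);b=f((418,350),.033);print('wall',a,b,np.degrees(np.arctan2(*(b-a)[[1,0]])))
K,T=cam('wrist','w1');print(T[:3,:3]);print([f(u,.003) for u in [(193,172),(514,170),(497,476)]])
E
```

```text
A [0.40975 0.18235 0.029  ] 0.053898608516361524 17.157437785680578
B [0.4067  0.30825 0.029  ] 0.05540658805593431 11.979197864965139
C [0.38765 0.3737  0.029  ] 0.053130499715323624 1.9414863909143418
handle [0.5268 0.3393 0.081 ] [0.582  0.3463 0.081 ] [0.5544 0.3428 0.081 ] 7.227193288313091
wall [0.5138 0.1895 0.033 ] [0.4895 0.3377 0.033 ] 99.3117917707556
[[-8.85410271e-02  9.48147533e-01  3.05248655e-01]
 [ 9.96072411e-01  8.41305391e-02  2.76008134e-02]
 [ 4.88909219e-04  3.06493568e-01 -9.51872604e-01]]
[array([0.3633, 0.1439, 0.003 ]), array([0.3389, 0.4006, 0.003 ]), array([0.6337, 0.435 , 0.003 ])]
```

```bash
python3 -m inch '[{"claw":0.3,"travel":[-0.045,0.366,-0.3],"turn":-0.017},{"claw":0.3,"travel":[-0.045,0.366,-0.3],"turn":-0.017},{"claw":0.3,"travel":[-0.045,0.366,-1],"turn":-0.017},{"claw":0.3,"travel":[-0.045,0.366,-1],"turn":-0.017},{"claw":0.3,"travel":[-0.045,0.366,-1],"turn":-0.017}]' 40
python3 -m inch '[{"claw":0.3,"travel":[0,0,-0.22],"turn":0},{"claw":0.3,"travel":[0,0,-0.22],"turn":0},{"claw":-1,"travel":[0,0,-0.22],"turn":0},{"claw":-1,"travel":[0,0,-0.22],"turn":0},{"claw":-1,"travel":[0,0,-0.22],"turn":0}]'
python3 -m inch '[{"claw":-1,"travel":[0,0,0],"turn":0},{"claw":-1,"travel":[0,0,0.25],"turn":0},{"claw":-1,"travel":[0,0,0.5],"turn":0},{"claw":-1,"travel":[0,0,0.75],"turn":0},{"claw":-1,"travel":[0,0,1],"turn":0}]'
```

```text
clock: 1.65
position: [0.3837, 0.3752, 0.0675]
ee_rot: [-0.001, -0.021, 1.0, -0.0]
contact_force: [0.1, 0.5, -0.2]
width: 0.0556
gripper_force: 0.0
clock: 2.15
position: [0.388, 0.3751, 0.0286]
ee_rot: [0.002, -0.02, 1.0, 0.001]
contact_force: [0.7, -0.2, -0.7]
width: 0.0333
gripper_force: 41.9
clock: 2.65
position: [0.3868, 0.3735, 0.2295]
ee_rot: [0.001, -0.019, 1.0, 0.001]
contact_force: [0.6, 0.4, 0.1]
width: 0.0334
gripper_force: 41.9
```

```bash
python3 -m inch '[{"claw":-1,"travel":[0.2,-0.2,0.2],"turn":0},{"claw":-1,"travel":[0.84,-0.81,0.2],"turn":0},{"claw":-1,"travel":[0.84,-0.81,0.2],"turn":0},{"claw":-1,"travel":[0.84,-0.81,0.2],"turn":0},{"claw":-1,"travel":[0.84,-0.81,0.2],"turn":0}]'
python3 -m inch '[{"claw":-1,"travel":[0.84,-0.81,0],"turn":0},{"claw":-1,"travel":[0.84,-0.81,0],"turn":0},{"claw":-1,"travel":[0.84,-0.81,0],"turn":0},{"claw":-1,"travel":[0.84,-0.81,0],"turn":0},{"claw":-1,"travel":[0.84,-0.81,0],"turn":0}]'
python3 -m inch '[{"claw":-1,"travel":[0,0,0],"turn":0}]'
```

```text
clock: 3.15
position: [0.5565, 0.2096, 0.2678]
ee_rot: [0.001, -0.019, 1.0, 0.0]
contact_force: [-0.1, 0.0, -0.4]
width: 0.0332
gripper_force: 41.9
clock: 3.65
position: [0.7249, 0.0464, 0.2669]
ee_rot: [0.001, -0.018, 1.0, -0.0]
contact_force: [0.4, -0.6, -0.4]
width: 0.0335
gripper_force: 41.9
clock: 3.75
position: [0.7258, 0.045, 0.2658]
ee_rot: [0.001, -0.017, 1.0, -0.001]
contact_force: [-0.7, -0.2, -1.0]
width: 0.0332
gripper_force: 41.9
```

```bash
python3 -m inch '[{"claw":-1,"travel":[-0.025,0.02,-0.3],"turn":0},{"claw":-1,"travel":[-0.025,0.02,-0.56],"turn":0},{"claw":-1,"travel":[-0.025,0.02,-0.56],"turn":0},{"claw":0.1,"travel":[-0.025,0.02,-0.56],"turn":0},{"claw":0.1,"travel":[-0.025,0.02,-0.56],"turn":0}]'
python3 -m inch '[{"claw":0.1,"travel":[0,0,0],"turn":0},{"claw":0.1,"travel":[0,0,0.25],"turn":0},{"claw":0.2,"travel":[0,0,0.5],"turn":0},{"claw":0.2,"travel":[-0.2,0.15,0.55],"turn":0},{"claw":0.3,"travel":[-0.4,0.3,0.55],"turn":0}]'
python3 - <<'E'
from h import *
snap('side','d1',(180,140,300,240),4)
E
python3 -m inch '[{"claw":0.3,"travel":[-0.6,0.5,0],"turn":0.056},{"claw":0.3,"travel":[-0.6,0.5,0],"turn":0.056},{"claw":0.3,"travel":[-0.6,0.5,0],"turn":0.056},{"claw":0.3,"travel":[-0.6,0.5,0],"turn":0.056},{"claw":0.3,"travel":[-0.6,0.5,0],"turn":0.056}]'
```

```text
clock: 4.25
position: [0.7194, 0.0541, 0.1573]
ee_rot: [0.002, -0.019, 1.0, 0.0]
contact_force: [0.1, 0.1, 0.5]
width: 0.0464
gripper_force: 0.0
clock: 4.75
position: [0.6414, 0.1133, 0.2706]
ee_rot: [0.006, -0.018, 1.0, 0.001]
contact_force: [0.0, 1.5, -0.4]
width: 0.0558
gripper_force: 0.0
clock: 5.3
position: [0.5186, 0.2143, 0.2669]
ee_rot: [0.002, -0.108, 0.994, 0.0]
contact_force: [0.6, -0.6, -0.2]
width: 0.0556
gripper_force: 0.0
```

View pics/d1.png

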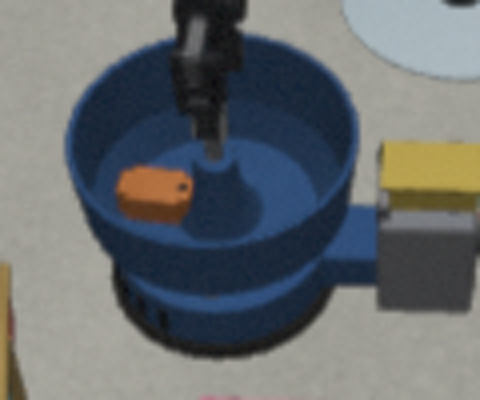

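```bash
python3 -m inch '[{"claw":0.3,"travel":[-0.56,0.47,-0.1],"turn":0},{"claw":0.3,"travel":[-0.56,0.47,-0.1],"turn":0},{"claw":0.3,"travel":[-0.56,0.47,-0.5],"turn":0},{"claw":0.3,"travel":[-0.56,0.47,-0.5],"turn":0},{"claw":0.3,"travel":[-0.56,0.47,-0.5],"turn":0}]' 40
cat >> h.py <<'E'
def diff(a,b):
    A=np.load('pics/'+a+'.npz')['im'];B=np.load('pics/'+b+'.npz')['im']
    for n,(x,y) in dict(A=(316,248),B=(313,290),lid=(295,139)).items():
        s=np.s_[y-12:y+12,x-16:x+16]; print(n,np.abs(A[s].astype(int)-B[s]).mean().round(1))
E
python3 - <<'E'
from h import *
snap('side','d2');diff('d0','d2'); diff('d0','d1'); print(get_state()['position'])
E
```

```text
clock: 5.8
position: [0.4028, 0.3059, 0.16]
ee_rot: [-0.005, -0.108, 0.994, -0.002]
contact_force: [-0.7, -1.5, -0.2]
width: 0.0556
gripper_force: 0.0
A 66.2
B 9.5
lid 26.6
A 3.0
B 2.8
lid 3.3
[0.40633569 0.30646126 0.16282656]
```

```bash
python3 -m inch '[{"claw":0.3,"travel":[0,0.01,-0.69],"turn":0},{"claw":0.3,"travel":[0,0.01,-0.69],"turn":0},{"claw":0.3,"travel":[0,0.01,-0.69],"turn":0},{"claw":0.3,"travel":[0,0.01,-0.69],"turn":0},{"claw":-1,"travel":[0,0.01,-0.69],"turn":0}]'
python3 -m inch '[{"claw":-1,"travel":[0,0,0],"turn":0},{"claw":-1,"travel":[0,0,0],"turn":0},{"claw":-1,"travel":[0,0,0.3],"turn":0},{"claw":-1,"travel":[0,0,0.6],"turn":0},{"claw":-1,"travel":[0,0,1],"turn":0}]'
```

```text
clock: 6.35
position: [0.4101, 0.3096, 0.0279]
ee_rot: [0.002, -0.106, 0.994, 0.001]
contact_force: [0.3, 0.5, 0.8]
width: 0.0424
gripper_force: 0.0
clock: 6.85
position: [0.4068, 0.3092, 0.1797]
ee_rot: [0.001, -0.107, 0.994, 0.0]
contact_force: [1.0, 0.8, 0.3]
width: 0.0331
gripper_force: 40.2
```

```bash
python3 -m inch '[{"claw":-1,"travel":[0.15,-0.2,0.23],"turn":-0.02},{"claw":-1,"travel":[0.5,-0.68,0.45],"turn":-0.02},{"claw":-1,"travel":[0.5,-0.68,0.45],"turn":-0.02},{"claw":-1,"travel":[0.5,-0.68,0.45],"turn":-0.02},{"claw":-1,"travel":[0.5,-0.68,0.45],"turn":-0.02}]'
python3 -m inch '[{"claw":-1,"travel":[0.5,-0.68,0],"turn":0},{"claw":-1,"travel":[0.5,-0.68,0],"turn":0},{"claw":-1,"travel":[0.5,-0.68,0],"turn":0},{"claw":-1,"travel":[0.5,-0.68,0],"turn":0},{"claw":-1,"travel":[0.5,-0.68,0],"turn":0}]'
```

```text
clock: 7.35
position: [0.5113, 0.1696, 0.2708]
ee_rot: [0.005, -0.073, 0.997, -0.001]
contact_force: [0.7, 1.1, -0.3]
width: 0.0331
gripper_force: 40.3
clock: 7.85
position: [0.6078, 0.0354, 0.2666]
ee_rot: [0.0, -0.074, 0.997, -0.0]
contact_force: [0.1, 1.6, -0.5]
width: 0.0331
gripper_force: 40.3
```

```bash
python3 -m inch '[{"claw":-1,"travel":[0,0,-0.3],"turn":0},{"claw":-1,"travel":[0,0,-0.55],"turn":0},{"claw":-1,"travel":[0,0,-0.55],"turn":0},{"claw":0.1,"travel":[0,0,-0.55],"turn":0},{"claw":0.1,"travel":[0,0,-0.55],"turn":0}]'
python3 -m inch '[{"claw":0.1,"travel":[0,0,0],"turn":0},{"claw":0.1,"travel":[0,0,0.25],"turn":0},{"claw":0.2,"travel":[0,0,0.5],"turn":0},{"claw":0.2,"travel":[-0.2,0.15,0.52],"turn":0.047},{"claw":0.3,"travel":[-0.4,0.3,0.52],"turn":0.047}]'
python3 -m inch '[{"claw":0.3,"travel":[-0.59,0.435,0],"turn":0},{"claw":0.3,"travel":[-0.59,0.435,0],"turn":0},{"claw":0.3,"travel":[-0.59,0.435,0],"turn":0},{"claw":0.3,"travel":[-0.59,0.435,-0.2],"turn":0},{"claw":0.3,"travel":[-0.59,0.435,-0.2],"turn":0}]'
python3 - <<'E'
from h import *
snap('wrist','w3',None,1)
E
```

```text
clock: 8.35
position: [0.607, 0.0382, 0.1584]
ee_rot: [0.001, -0.076, 0.997, 0.0]
contact_force: [0.9, 0.0, 0.9]
width: 0.0471
gripper_force: 0.0
clock: 8.85
position: [0.5285, 0.0975, 0.2647]
ee_rot: [0.004, -0.149, 0.989, -0.0]
contact_force: [0.7, 1.1, -0.5]
width: 0.0559
gripper_force: 0.0
clock: 9.35
position: [0.4052, 0.1842, 0.219]
ee_rot: [-0.003, -0.15, 0.989, -0.0]
contact_force: [-0.9, 0.8, -0.7]
width: 0.0557
gripper_force: 0.0
```

View pics/w3.png

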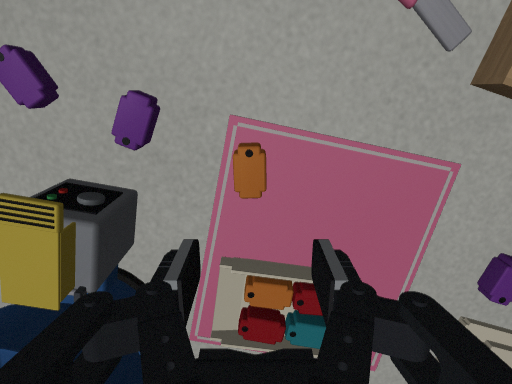

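```bash
python3 - <<'E'
from h import *
f=lambda u,z:px('wrist',u,z,'w3')
print(f((249.5,146),.029),f((250,194),.029),f((250,170),.029)); print(get_state()['position'])
E
```

```text
[0.3846 0.171  0.029 ] [0.4327 0.1862 0.029 ] [0.408  0.1786 0.029 ]
[0.40752644 0.18409384 0.22062583]
```

```bash
python3 -m inch '[{"claw":0.3,"travel":[0,-0.02,-0.25],"turn":0},{"claw":0.3,"travel":[0,-0.02,-0.5],"turn":0},{"claw":0.3,"travel":[0,-0.02,-0.75],"turn":0},{"claw":0.3,"travel":[0,-0.02,-0.97],"turn":0},{"claw":0.3,"travel":[0,-0.02,-0.97],"turn":0}]'
python3 -m inch '[{"claw":-1,"travel":[0,0,0],"turn":0},{"claw":-1,"travel":[0,0,0],"turn":0},{"claw":-1,"travel":[0,0,0],"turn":0},{"claw":-1,"travel":[0,0,0.25],"turn":0},{"claw":-1,"travel":[0,0,0.5],"turn":0}]'
```

```text
clock: 9.9
position: [0.4076, 0.1788, 0.0234]
ee_rot: [-0.004, -0.148, 0.989, -0.001]
contact_force: [-1.5, -0.3, 0.0]
width: 0.0557
gripper_force: 0.0
clock: 10.4
position: [0.4084, 0.18, 0.1282]
ee_rot: [-0.001, -0.149, 0.989, -0.0]
contact_force: [1.4, 1.0, -0.3]
width: 0.0335
gripper_force: 40.0
```

```bash
python3 -m inch '[{"claw":-1,"travel":[0,0,0.25],"turn":0},{"claw":-1,"travel":[0.1,-0.1,0.5],"turn":-0.04},{"claw":-1,"travel":[0.35,-0.27,0.7],"turn":-0.04},{"claw":-1,"travel":[0.55,-0.42,0.7],"turn":-0.04},{"claw":-1,"travel":[0.75,-0.57,0.7],"turn":-0.04}]'
python3 -m inch '[{"claw":-1,"travel":[0.2,-0.15,0],"turn":0},{"claw":-1,"travel":[0.51,-0.38,0],"turn":0},{"claw":-1,"travel":[0.51,-0.38,0],"turn":0},{"claw":-1,"travel":[0.51,-0.38,0],"turn":0},{"claw":-1,"travel":[0.51,-0.38,0],"turn":0}]'
```

```text
clock: 10.9
position: [0.5407, 0.0804, 0.2696]
ee_rot: [0.004, -0.087, 0.996, -0.0]
contact_force: [0.2, 1.0, -0.2]
width: 0.0334
gripper_force: 40.1
clock: 11.4
position: [0.6405, 0.0049, 0.2655]
ee_rot: [0.0, -0.086, 0.996, 0.0]
contact_force: [-0.7, -0.1, -1.2]
width: 0.0333
gripper_force: 40.1
```

```bash
python3 -m inch '[{"claw":-1,"travel":[0.1,-0.085,0],"turn":0},{"claw":-1,"travel":[0.1,-0.085,-0.25],"turn":0},{"claw":-1,"travel":[0.1,-0.085,-0.53],"turn":0},{"claw":-1,"travel":[0.1,-0.085,-0.53],"turn":0},{"claw":0.1,"travel":[0.1,-0.085,-0.53],"turn":0}]'
python3 -m inch '[{"claw":0.1,"travel":[0,0,0],"turn":0},{"claw":0.1,"travel":[0,0,0],"turn":0},{"claw":0.1,"travel":[0,0,0.25],"turn":0},{"claw":0.2,"travel":[0,0,0.5],"turn":0},{"claw":0.2,"travel":[-0.1,0.15,0.6],"turn":-0.04}]'
python3 -m inch '[{"claw":0.8,"travel":[-0.43,1,0.05],"turn":-0.4},{"claw":0.8,"travel":[-0.43,1,0.05],"turn":-0.4},{"claw":0.8,"travel":[-0.43,1,0.05],"turn":-0.4},{"claw":0.8,"travel":[-0.43,1,0.05],"turn":-0.4},{"claw":0.8,"travel":[-0.43,1,0.05],"turn":-0.4}]'
python3 - <<'E'
from h import *
snap('side','d3',(180,140,300,240),4); print(get_state())
E
```

```text
clock: 11.9
position: [0.6595, -0.0108, 0.1586]
ee_rot: [-0.001, -0.087, 0.996, 0.0]
contact_force: [-0.3, -0.5, 0.5]
width: 0.0458
gripper_force: 0.0
clock: 12.4
position: [0.6455, 0.0151, 0.2861]
ee_rot: [0.007, -0.021, 1.0, -0.002]
contact_force: [0.6, -0.1, -0.0]
width: 0.0514
gripper_force: 0.0
clock: 12.9
position: [0.5534, 0.2216, 0.2916]
ee_rot: [0.001, 0.337, 0.942, 0.002]
contact_force: [-0.1, -0.6, -0.4]
width: 0.0768
gripper_force: 0.0
{'clock': 12.95, 'qpos': array([ 0.26593532,  0.28597209,  1.38847398,  0.00485461,  1.46243504,
       -0.61551023]), 'qd': array([-0.05433739,  0.00901223, -0.00400737, -0.04485932, -0.00459041,
       -0.36591655]), 'effort': array([ -2.60253266, -41.31123662, -25.31723678,  -0.92724636,
        -0.22586223,   0.65659013]), 'position': array([0.55236859, 0.2241147 , 0.29178977]), 'ee_rot': array([5.46142991e-04, 3.38130963e-01, 9.41093022e-01, 3.32823779e-03]), 'contact_force': array([-0.41504493,  2.81219711, -0.11138688]), 'moment': array([0.05752081, 0.03735441, 0.04532325]), 'gripper_force': 0.0, 'width': 0.07684230259893755}
```

View pics/d3.png

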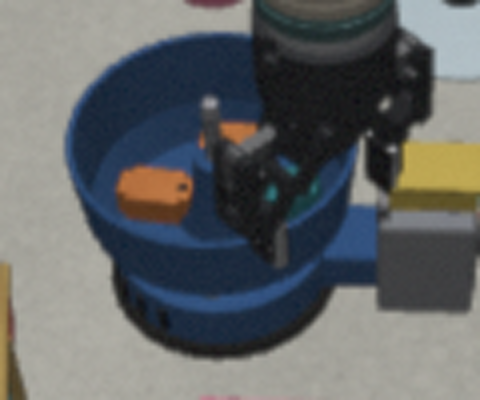

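```bash
python3 -m inch '[{"claw":0.8,"travel":[0.01,0.6,-0.4],"turn":-0.24},{"claw":0.8,"travel":[0.01,0.6,-0.4],"turn":-0.24},{"claw":0.8,"travel":[0.01,0.6,-0.4],"turn":-0.24},{"claw":0.8,"travel":[0.01,0.6,-0.4],"turn":-0.24},{"claw":0.8,"travel":[0.01,0.6,-0.4],"turn":-0.24}]'
python3 -m inch '[{"claw":0.8,"travel":[0,0,0],"turn":0},{"claw":0.8,"travel":[0,0,0],"turn":0}]'
python3 - <<'E'
from h import *
s=snap('wrist','w4',None,1.2); print(s['qpos'][0]-s['qpos'][5],s['position'])
E
```

```text
clock: 13.45
position: [0.5569, 0.3395, 0.2091]
ee_rot: [0.0, 0.658, 0.753, 0.001]
contact_force: [0.2, 0.5, 0.1]
width: 0.0769
gripper_force: 0.0
clock: 13.65
position: [0.5575, 0.3382, 0.2101]
ee_rot: [0.001, 0.656, 0.755, 0.001]
contact_force: [0.3, -0.0, -0.7]
width: 0.0767
gripper_force: 0.0
0.1406474390219008 [0.55750252 0.33818884 0.21012527]
```

View pics/w4.png

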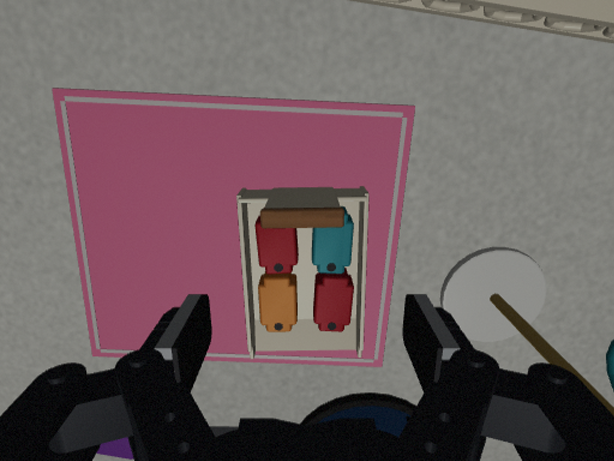

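```bash
python3 - <<'E'
from h import *
f=lambda u,z:px('wrist',(u[0]/1.2,u[1]/1.2),z,'w4')
a,b=f((261.5,218),.081),f((344,218),.081);print(a,b,(a+b)/2,np.degrees(np.arctan2(*(b-a)[[1,0]])))
w=f((238,196),.033),f((366,194),.033);print(w,np.degrees(np.arctan2(*(w[1]-w[0])[[1,0]])))
print(f((490,295),.0),f((490,295),.01))
E
```

```text
[0.5272 0.3381 0.081 ] [0.5838 0.346  0.081 ] [0.5555  0.34205 0.081  ] 7.945781006926105
(array([0.5026, 0.339 , 0.033 ]), array([0.605 , 0.3551, 0.033 ])) 8.935270427117262
[0.7508 0.2658 0.    ] [0.7447 0.2703 0.01  ]
```

```bash
python3 -m inch '[{"claw":0.8,"travel":[-0.01,0.02,0],"turn":0},{"claw":0.8,"travel":[-0.01,0.02,-0.25],"turn":0},{"claw":0.8,"travel":[-0.01,0.02,-0.5],"turn":0},{"claw":0.8,"travel":[-0.01,0.02,-0.735],"turn":0},{"claw":0.8,"travel":[-0.01,0.02,-0.735],"turn":0}]'
python3 -m inch '[{"claw":-1,"travel":[0,0,0],"turn":0},{"claw":-1,"travel":[0,0,0],"turn":0},{"claw":-1,"travel":[0,0,0],"turn":0},{"claw":-1,"travel":[0,0,0.01],"turn":0},{"claw":-1,"travel":[0,0,0.02],"turn":0}]' 120
python3 -m inch '[{"claw":-1,"travel":[0,0,0.02],"turn":0},{"claw":-1,"travel":[0,0,0.04],"turn":0},{"claw":-1,"travel":[0,0,0.06],"turn":0},{"claw":-1,"travel":[0,0,0.08],"turn":0},{"claw":-1,"travel":[0,0,0.08],"turn":0}]' 120
python3 - <<'E'
from h import *
s=snap('scene','s4',(260,180,430,310),4); print(s['contact_force'],s['moment'],s['position'])
E
```

```text
clock: 14.2
position: [0.55, 0.3397, 0.0551]
ee_rot: [-0.003, 0.657, 0.754, -0.006]
contact_force: [-0.6, -0.6, -1.1]
width: 0.0765
gripper_force: 0.0
clock: 14.7
position: [0.555, 0.3422, 0.0663]
ee_rot: [0.0, 0.657, 0.754, 0.001]
contact_force: [-0.3, 0.4, -4.4]
width: 0.0542
gripper_force: 126.5
clock: 15.2
position: [0.5553, 0.3423, 0.0822]
ee_rot: [0.0, 0.657, 0.754, 0.001]
contact_force: [0.8, -0.0, -3.9]
width: 0.0543
gripper_force: 126.7
[ 0.76700717 -0.03451293 -3.9275549 ] [0.26516647 0.06483702 0.01164414] [0.55528491 0.3422812  0.08218669]
```

View pics/s4.png

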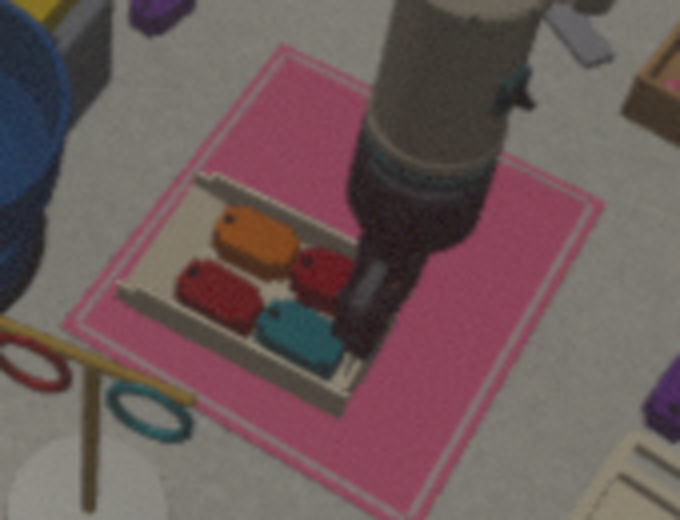

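```bash
python3 - <<'E'
from h import *
for z in(.185,.194): print(z,[px('scene',(u/1.5,v/1.5),z) for u,v in[(387,390),(463,424)]],[px('side',(u/1.5,v/1.5),z) for u,v in [(270,310),(270,375)]])
print([px('side',(u/1.5,v/1.5),z) for u,v,z in [(271,312,.19),(270,345,.19),(268,365,.16)]])
E
```

```text
0.185 [array([0.7631, 0.2089, 0.185 ]), array([0.7357, 0.3251, 0.185 ])] [array([0.7672, 0.2114, 0.185 ]), array([0.7301, 0.3371, 0.185 ])]
0.194 [array([0.7669, 0.2126, 0.194 ]), array([0.7398, 0.3275, 0.194 ])] [array([0.7638, 0.2181, 0.194 ]), array([0.7271, 0.3424, 0.194 ])]
[array([0.7624, 0.219 , 0.19  ]), array([0.7447, 0.2849, 0.19  ]), array([0.7473, 0.3042, 0.16  ])]
```

```bash
python3 -m inch '[{"claw":-1,"travel":[0,0,0.05],"turn":0},{"claw":-1,"travel":[0,0,0.15],"turn":0},{"claw":-1,"travel":[0,0,0.25],"turn":0},{"claw":-1,"travel":[0,0,0.35],"turn":0},{"claw":-1,"travel":[0,0,0.45],"turn":0.02}]'
python3 -m inch '[{"claw":-1,"travel":[0,0,0.1],"turn":0.02},{"claw":-1,"travel":[0,0,0.2],"turn":0.04},{"claw":-1,"travel":[0,0,0.3],"turn":0.06},{"claw":-1,"travel":[0,0,0.38],"turn":0.074},{"claw":-1,"travel":[0,0,0.4],"turn":0.074}]'
python3 -m inch '[{"claw":-1,"travel":[0.01,-0.05,0],"turn":0},{"claw":-1,"travel":[0.03,-0.15,0],"turn":0},{"claw":-1,"travel":[0.06,-0.28,0],"turn":0},{"claw":-1,"travel":[0.09,-0.4,0],"turn":0},{"claw":-1,"travel":[0.11,-0.5,0],"turn":0}]'
python3 -m inch '[{"claw":-1,"travel":[0.01,-0.05,0],"turn":0},{"claw":-1,"travel":[0.01,-0.05,0],"turn":0},{"claw":-1,"travel":[0.01,-0.05,0],"turn":0}]'
python3 - <<'E'
from h import *
s=snap('side','d5',(180,120,330,260),4); print(s['contact_force'],s['moment'],s['position'],s['qpos'][0]-s['qpos'][5])
E
```

```text
clock: 15.75
position: [0.5546, 0.342, 0.1726]
ee_rot: [-0.0, 0.632, 0.775, -0.0]
contact_force: [-0.5, -0.4, -4.1]
width: 0.0546
gripper_force: 127.1
clock: 16.25
position: [0.5556, 0.3425, 0.2542]
ee_rot: [0.001, 0.539, 0.842, 0.002]
contact_force: [0.1, -0.4, -4.6]
width: 0.0542
gripper_force: 127.2
clock: 16.75
position: [0.5763, 0.2397, 0.2497]
ee_rot: [-0.001, 0.539, 0.842, -0.002]
contact_force: [-0.4, 0.5, -5.4]
width: 0.0543
gripper_force: 127.0
clock: 17.05
position: [0.5784, 0.2324, 0.2509]
ee_rot: [-0.001, 0.539, 0.842, 0.0]
contact_force: [0.6, 0.3, -3.7]
width: 0.0542
gripper_force: 127.1
[ 0.6166286   0.30485467 -3.7383261 ] [ 0.26028073  0.10441857 -0.00785066] [0.5784261  0.23236849 0.2508517 ] 0.43224178163134686
```

View pics/d5.png

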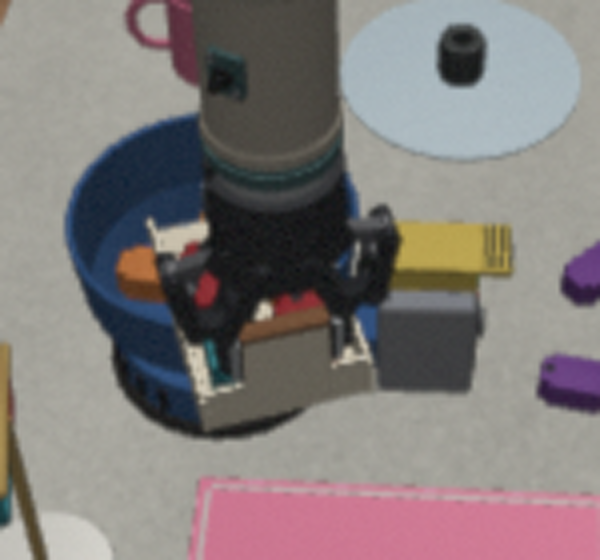

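```bash
python3 -m inch '[{"claw":-1,"travel":[0,0,-0.05],"turn":0},{"claw":-1,"travel":[0,0,-0.1],"turn":0},{"claw":-1,"travel":[0,0,-0.15],"turn":0},{"claw":-1,"travel":[0,0,-0.15],"turn":0}]'
python3 -m inch '[{"claw":-1,"travel":[0,0,-0.015],"turn":0},{"claw":-1,"travel":[0,0,-0.015],"turn":0}]'
python3 -m inch '[{"claw":-1,"travel":[0,0,-0.015],"turn":0},{"claw":-1,"travel":[0,0,-0.015],"turn":0}]'
python3 -c "from rig import get_state as g;print(g()['moment'])"
```

```text
clock: 17.5
position: [0.5772, 0.2321, 0.2187]
ee_rot: [-0.002, 0.539, 0.843, -0.002]
contact_force: [-0.3, -0.0, -4.2]
width: 0.0538
gripper_force: 127.1
clock: 17.7
position: [0.5788, 0.2322, 0.2181]
ee_rot: [-0.0, 0.539, 0.842, -0.0]
contact_force: [-0.2, 0.2, -4.0]
width: 0.0538
gripper_force: 127.2
clock: 17.9
position: [0.5793, 0.2323, 0.2165]
ee_rot: [0.001, 0.539, 0.842, 0.001]
contact_force: [-1.1, 0.7, 0.6]
width: 0.0544
gripper_force: 128.0
[ 0.02556783  0.0659639  -0.0037551 ]
```

```bash
python3 -m inch '[{"claw":-1,"travel":[0,0,0],"turn":0},{"claw":-1,"travel":[0,0,0],"turn":0}]' 20
python3 -m inch '[{"claw":-1,"travel":[0.015,-0.03,0.05],"turn":0},{"claw":-1,"travel":[0.03,-0.063,0.094],"turn":0},{"claw":-1,"travel":[0.05,-0.1,0.134],"turn":0},{"claw":-1,"travel":[0.067,-0.145,0.172],"turn":0},{"claw":-1,"travel":[0.067,-0.145,0.172],"turn":0}]'
python3 - <<'E'
from h import *
s=snap('side','d6',(180,120,330,260),4); print(s['contact_force'],s['moment'],s['position'],s['qpos'][0]-s['qpos'][5])
E
```

```text
clock: 18.1
position: [0.5793, 0.2324, 0.2163]
ee_rot: [0.001, 0.539, 0.842, 0.001]
contact_force: [-1.9, 1.3, 1.4]
width: 0.0537
gripper_force: 127.8
clock: 18.6
position: [0.5938, 0.2013, 0.2513]
ee_rot: [0.001, 0.54, 0.842, 0.001]
contact_force: [0.9, -0.2, -4.3]
width: 0.0539
gripper_force: 127.2
[ 0.90588054 -0.22640349 -4.28389594] [0.26317574 0.04709807 0.00073497] [0.59378002 0.20134589 0.25133415] 0.43058280688927264
```

View pics/d6.png

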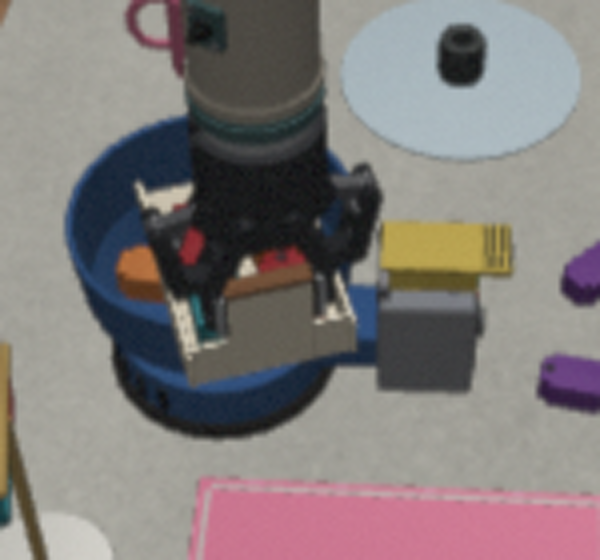

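```bash
python3 -m inch '[{"claw":-0.5,"travel":[0,0,0],"turn":0},{"claw":-0.5,"travel":[0,0,0],"turn":0}]' 20
python3 -m inch '[{"claw":0.2,"travel":[0,0,0],"turn":0},{"claw":0.2,"travel":[0,0,0],"turn":0}]' 20
python3 -c "from rig import get_state as g;print(g()['moment'])"
```

```text
clock: 18.85
position: [0.5917, 0.2032, 0.2492]
ee_rot: [-0.001, 0.539, 0.842, -0.0]
contact_force: [0.8, -0.1, -3.5]
width: 0.0544
gripper_force: 127.2
clock: 19.05
position: [0.5919, 0.2033, 0.2494]
ee_rot: [-0.0, 0.539, 0.843, -0.0]
contact_force: [0.1, 0.1, -4.0]
width: 0.0543
gripper_force: 127.2
[0.21521183 0.09442083 0.01902701]
```

```bash
python3 -m inch '[{"claw":-1,"travel":[-0.05,0.1,0],"turn":0},{"claw":-1,"travel":[-0.14,0.25,0],"turn":0},{"claw":-1,"travel":[-0.24,0.42,0],"turn":0},{"claw":-1,"travel":[-0.34,0.58,0],"turn":0},{"claw":-1,"travel":[-0.435,0.735,0],"turn":0}]'
python3 -m inch '[{"claw":-1,"travel":[0,0,-0.1],"turn":0},{"claw":-1,"travel":[0,0,-0.25],"turn":0},{"claw":-1,"travel":[0,0,-0.4],"turn":0},{"claw":-1,"travel":[0,0,-0.55],"turn":0},{"claw":-1,"travel":[0,0,-0.7],"turn":0}]'
python3 -m inch '[{"claw":-1,"travel":[0,0,-0.1],"turn":0},{"claw":-1,"travel":[0,0,-0.16],"turn":0},{"claw":-1,"travel":[0,0,-0.19],"turn":0},{"claw":-1,"travel":[0,0,-0.2],"turn":0},{"claw":-1,"travel":[0,0,-0.21],"turn":0}]'
```

```text
clock: 19.55
position: [0.5041, 0.3515, 0.2498]
ee_rot: [-0.0, 0.539, 0.842, 0.0]
contact_force: [0.4, 1.7, -4.1]
width: 0.054
gripper_force: 127.2
clock: 20.05
position: [0.5052, 0.3504, 0.1089]
ee_rot: [0.0, 0.539, 0.843, 0.0]
contact_force: [0.3, 0.1, -4.8]
width: 0.0538
gripper_force: 127.2
clock: 20.55
position: [0.5061, 0.3506, 0.0687]
ee_rot: [0.001, 0.539, 0.842, 0.001]
contact_force: [0.3, 0.4, -3.7]
width: 0.0544
gripper_force: 127.1
```

```bash
python3 -m inch '[{"claw":-1,"travel":[0,0,-0.01],"turn":0},{"claw":-1,"travel":[0,0,-0.02],"turn":0},{"claw":-1,"travel":[0,0,-0.02],"turn":0},{"claw":0.5,"travel":[0,0,-0.02],"turn":0},{"claw":0.5,"travel":[0,0,-0.02],"turn":0}]' 20
python3 -m inch '[{"claw":-1,"travel":[0,0,0],"turn":0},{"claw":-1,"travel":[0,0,0],"turn":0},{"claw":-1,"travel":[0,0,0],"turn":0},{"claw":-1,"travel":[0,0,0],"turn":0},{"claw":-1,"travel":[0,0,0],"turn":0}]' 20
python3 -m inch '[{"claw":-1,"travel":[0,0,0.01],"turn":0},{"claw":-1,"travel":[0,0,0.03],"turn":0},{"claw":-1,"travel":[0,0,0.05],"turn":0},{"claw":-1,"travel":[0,0,0.08],"turn":0},{"claw":-1,"travel":[0,0,0.08],"turn":0}]'
python3 -c "from rig import get_state as g;print(g()['moment'])"
```

```text
clock: 21.05
position: [0.5059, 0.3503, 0.0646]
ee_rot: [0.001, 0.539, 0.842, 0.001]
contact_force: [-1.1, -0.8, 0.3]
width: 0.0639
gripper_force: 0.0
clock: 21.55
position: [0.5057, 0.3502, 0.0646]
ee_rot: [0.0, 0.539, 0.842, 0.001]
contact_force: [-0.9, -0.2, 5.6]
width: 0.0556
gripper_force: 22.8
clock: 22.05
position: [0.5057, 0.3504, 0.0805]
ee_rot: [0.0, 0.539, 0.842, 0.001]
contact_force: [0.8, -1.1, -4.2]
width: 0.0559
gripper_force: 22.2
[0.16620363 0.0590554  0.04273105]
```

```bash
for i in 1 2 3; do python3 -m inch '[{"claw":-1,"travel":[0,0,0.025],"turn":0},{"claw":-1,"travel":[0,0,0.05],"turn":0},{"claw":-1,"travel":[0,0,0.05],"turn":0}]' | sed -n '2p;4p'
python3 -c "from rig import get_state as g;print(g()['moment'])"; done
```

```text
position: [0.5058, 0.3504, 0.0907]
contact_force: [0.2, -0.4, -3.2]
[0.28525797 0.00237325 0.0057825 ]
position: [0.5058, 0.3504, 0.1008]
contact_force: [1.1, 0.2, -3.6]
[ 0.25760605  0.059757   -0.02286405]
position: [0.5058, 0.3504, 0.1107]
contact_force: [-0.6, -0.5, -4.0]
[ 0.24015722  0.08234955 -0.01902978]
```

```bash
python3 -m inch '[{"claw":-1,"travel":[0,0,0.1],"turn":0},{"claw":-1,"travel":[0,0,0.25],"turn":0},{"claw":-1,"travel":[0,0,0.4],"turn":0},{"claw":-1,"travel":[0,0,0.55],"turn":0},{"claw":-1,"travel":[0,0,0.65],"turn":0}]'
python3 -m inch '[{"claw":-1,"travel":[0.03,-0.05,0.05],"turn":0},{"claw":-1,"travel":[0.09,-0.15,0.05],"turn":0},{"claw":-1,"travel":[0.17,-0.28,0.05],"turn":0},{"claw":-1,"travel":[0.25,-0.42,0.05],"turn":0},{"claw":-1,"travel":[0.33,-0.55,0.05],"turn":0}]'
python3 -m inch '[{"claw":-1,"travel":[0.05,-0.08,0],"turn":0},{"claw":-1,"travel":[0.08,-0.14,0],"turn":0},{"claw":-1,"travel":[0.1,-0.165,0],"turn":0},{"claw":-1,"travel":[0.1,-0.165,0],"turn":0},{"claw":-1,"travel":[0.1,-0.165,0],"turn":0}]'
python3 - <<'E'
from h import *
s=snap('side','d7',(180,120,330,260),4); print(s['contact_force'],s['moment'],s['position'])
diff('d0','d7')
E
```

```text
clock: 23.45
position: [0.5058, 0.3504, 0.2423]
ee_rot: [0.001, 0.539, 0.842, 0.001]
contact_force: [0.2, 0.4, -4.1]
width: 0.0555
gripper_force: 22.9
clock: 23.95
position: [0.5714, 0.2379, 0.2487]
ee_rot: [-0.0, 0.539, 0.842, -0.001]
contact_force: [0.5, 0.5, -4.7]
width: 0.0556
gripper_force: 22.9
clock: 24.45
position: [0.5906, 0.208, 0.2497]
ee_rot: [-0.001, 0.539, 0.843, 0.0]
contact_force: [-0.5, -0.9, -4.5]
width: 0.0556
gripper_force: 22.9
[-0.50565728 -0.87982788 -4.54474954] [ 0.17184029  0.04444646 -0.02812784] [0.59063983 0.2079882  0.24970984]
A 25.1
B 32.5
lid 4.8
```

View pics/d7.png

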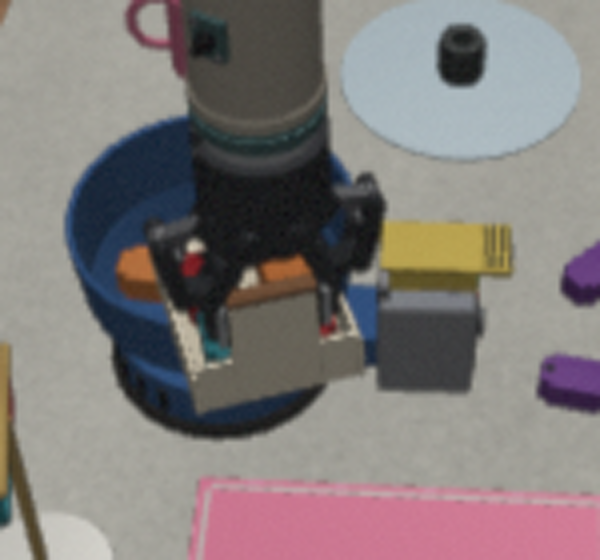

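```bash
python3 -m inch '[{"claw":-1,"travel":[0,0,0.1],"turn":0},{"claw":-1,"travel":[0,0,0.2],"turn":0},{"claw":-1,"travel":[0,0,0.28],"turn":0},{"claw":-1,"travel":[0.03,-0.06,0.28],"turn":0},{"claw":-1,"travel":[0.06,-0.13,0.28],"turn":0}]'
python3 -m inch '[{"claw":-1,"travel":[0.03,-0.06,0],"turn":0},{"claw":-1,"travel":[0.034,-0.074,0],"turn":0},{"claw":-1,"travel":[0.034,-0.074,0],"turn":0}]'
python3 - <<'E'
from h import *
s=snap('side','d8',(180,120,330,260),4); print(s['contact_force'],s['moment'],s['position'])
E
```

```text
clock: 25.0
position: [0.6032, 0.1811, 0.3057]
ee_rot: [0.0, 0.538, 0.843, 0.0]
contact_force: [-0.2, -1.5, -4.7]
width: 0.0558
gripper_force: 23.1
clock: 25.3
position: [0.61, 0.1651, 0.3047]
ee_rot: [-0.001, 0.54, 0.842, -0.001]
contact_force: [-1.2, -0.5, -4.0]
width: 0.0558
gripper_force: 23.1
[-1.16471755 -0.48783864 -4.04677413] [0.20529823 0.10212939 0.01620646] [0.61003592 0.1651327  0.3046595 ]
```

```bash
cat >> h.py <<'E'
def wr():
    s=get_state(); print(np.round(s['contact_force'],1),np.round(s['moment'],3),np.round(s['position'],3))
E
for i in 1 2; do python3 -m inch '[{"claw":-1,"travel":[0,0,0.12],"turn":0},{"claw":-1,"travel":[0,0,0],"turn":0},{"claw":-1,"travel":[0,0,0.12],"turn":0},{"claw":-1,"travel":[0,0,0],"turn":0},{"claw":-1,"travel":[0,0,0],"turn":0}]' | sed -n '4p'; python3 -c "from h import *;wr()"; python3 -m inch '[{"claw":-1,"travel":[0,0,0],"turn":0},{"claw":-1,"travel":[0,0,0],"turn":0}]' >/dev/null;python3 -c "from h import *;wr()"; done
python3 - <<'E'
from h import *
s=snap('side','d9',(180,120,330,260),4)
A=np.load('pics/d8.npz')['im'].astype(int);B=np.load('pics/d9.npz')['im']
m=np.abs(A-B).sum(2)>60; ys,xs=np.nonzero(m); print(m.sum(), xs.min(),xs.max(),ys.min(),ys.max())
E
```

```text
contact_force: [-1.2, 0.6, -5.2]
[-1.2  0.6 -5.2] [ 0.202  0.166 -0.011] [0.608 0.166 0.303]
[-0.3 -0.8 -3.8] [0.126 0.031 0.038] [0.61  0.166 0.306]
contact_force: [-0.5, -0.2, -5.4]
[-0.5 -0.2 -5.4] [0.145 0.147 0.023] [0.609 0.166 0.304]
[ 0.7  0.1 -3.7] [ 0.161  0.052 -0.019] [0.61  0.166 0.307]
944 208 511 0 269
```

```bash
cat >> h.py <<'E'
def tilt(f,C=None):
    d=np.load('pics/'+f+'.npz'); im=d['im'].astype(int); p=d['p']; q=d['q']
    y=R.from_quat([q[1],q[2],q[3],q[0]]).as_matrix()[:,1]; y=y*np.sign(y[0]); u=np.array([y[1],-y[0],0])
    out=[]
    for th in np.arange(0,1.2,.1):
        def w(X,Y,Z):
            a,b=X+.066,Z-.0615
            return p+u*(a*np.cos(th)+b*np.sin(th))+y*Y+np.array([0,0,-a*np.sin(th)+b*np.cos(th)])
        uv=proj('side',w(-.072,0.,0)); out.append((round(th,1),uv))
    c=int(out[4][1][0])
    v=[]
    for k in range(c-4,c+5):
        col=im[:,k]; t=(col[:,0]>80)&(abs(col[:,0]-col[:,2])<45); t=np.nonzero(t[150:240])[0]+150
        # lowest tray px contiguous from rear wall
        g=np.nonzero((im[150:240,k,2]-im[150:240,k,0])>25)[0]+150
        v.append((t.tolist()[-1] if len(t) else 0, g[g>185].min() if (g>185).any() else 0))
    print(f,[(a,b.tolist()) for a,b in out]); print(c,v)
E
python3 - <<'E'
from h import *
for f in('d5','d6','d7','d8','d9'): tilt(f)
E
```

```text
d5 [(np.float64(0.0), [251.9, 223.0]), (np.float64(0.1), [252.5, 224.7]), (np.float64(0.2), [253.1, 226.3]), (np.float64(0.3), [253.7, 227.7]), (np.float64(0.4), [254.2, 228.8]), (np.float64(0.5), [254.8, 229.8]), (np.float64(0.6), [255.2, 230.5]), (np.float64(0.7), [255.7, 231.0]), (np.float64(0.8), [256.1, 231.2]), (np.float64(0.9), [256.4, 231.2]), (np.float64(1.0), [256.7, 231.0]), (np.float64(1.1), [257.0, 230.4])]
254 [(239, 0), (239, 0), (239, 0), (239, 0), (239, 0), (239, 0), (239, 0), (239, 0), (239, 0)]
d6 [(np.float64(0.0), [248.0, 212.3]), (np.float64(0.1), [248.6, 213.9]), (np.float64(0.2), [249.1, 215.4]), (np.float64(0.3), [249.7, 216.7]), (np.float64(0.4), [250.2, 217.7]), (np.float64(0.5), [250.7, 218.6]), (np.float64(0.6), [251.2, 219.3]), (np.float64(0.7), [251.6, 219.7]), (np.float64(0.8), [252.0, 219.8]), (np.float64(0.9), [252.3, 219.8]), (np.float64(1.0), [252.5, 219.4]), (np.float64(1.1), [252.7, 218.8])]
250 [(239, np.int64(212)), (239, np.int64(212)), (239, np.int64(212)), (239, np.int64(212)), (239, np.int64(211)), (239, np.int64(211)), (239, np.int64(211))
[... 1190 characters left out ...]
(191)), (239, np.int64(191)), (239, np.int64(190)), (239, np.int64(190))]
d9 [(np.float64(0.0), [243.1, 186.6]), (np.float64(0.1), [243.7, 188.2]), (np.float64(0.2), [244.2, 189.6]), (np.float64(0.3), [244.8, 190.8]), (np.float64(0.4), [245.3, 191.7]), (np.float64(0.5), [245.8, 192.5]), (np.float64(0.6), [246.2, 193.0]), (np.float64(0.7), [246.6, 193.2]), (np.float64(0.8), [246.9, 193.2]), (np.float64(0.9), [247.2, 193.0]), (np.float64(1.0), [247.5, 192.5]), (np.float64(1.1), [247.6, 191.7])]
245 [(239, np.int64(195)), (239, np.int64(195)), (239, np.int64(195)), (239, np.int64(195)), (239, np.int64(194)), (239, np.int64(194)), (239, np.int64(194)), (239, np.int64(194)), (239, np.int64(194))]
```

```bash
for i in 1 2; do python3 -m inch '[{"claw":-1,"travel":[0,0,0.15],"turn":0},{"claw":-1,"travel":[0,0,0],"turn":0},{"claw":-1,"travel":[0,0,0.15],"turn":0},{"claw":-1,"travel":[0,0,0],"turn":0},{"claw":-1,"travel":[0,0,0],"turn":0}]' | sed -n '4p'; python3 -m inch '[{"claw":-1,"travel":[0,0,0],"turn":0},{"claw":-1,"travel":[0,0,0],"turn":0}]' >/dev/null;python3 -c "from h import *;wr()"; done
python3 - <<'E'
from h import *
s=snap('side','d10'); tilt('d10')
E
```

```text
contact_force: [-1.6, 1.3, -3.1]
[ 0.2 -0.  -3.9] [0.2   0.046 0.005] [0.611 0.166 0.307]
contact_force: [-0.1, -0.4, -2.1]
[-0.1 -0.6 -0.8] [0.016 0.046 0.004] [0.611 0.166 0.307]
d10 [(np.float64(0.0), [242.9, 186.5]), (np.float64(0.1), [243.5, 188.0]), (np.float64(0.2), [244.1, 189.4]), (np.float64(0.3), [244.6, 190.6]), (np.float64(0.4), [245.1, 191.5]), (np.float64(0.5), [245.6, 192.3]), (np.float64(0.6), [246.0, 192.8]), (np.float64(0.7), [246.4, 193.0]), (np.float64(0.8), [246.8, 193.0]), (np.float64(0.9), [247.1, 192.8]), (np.float64(1.0), [247.3, 192.3]), (np.float64(1.1), [247.5, 191.5])]
245 [(239, np.int64(197)), (239, np.int64(197)), (239, np.int64(196)), (239, np.int64(196)), (239, np.int64(196)), (239, np.int64(196)), (239, np.int64(196)), (239, np.int64(195)), (239, np.int64(195))]
```

```bash
python3 -m inch '[{"claw":-1,"travel":[0,0,0.1],"turn":0},{"claw":-1,"travel":[0,0,0.25],"turn":0},{"claw":-1,"travel":[-0.05,0.09,0.25],"turn":0},{"claw":-1,"travel":[-0.14,0.24,0.25],"turn":0},{"claw":-1,"travel":[-0.24,0.42,0.25],"turn":0}]'
python3 -m inch '[{"claw":-1,"travel":[-0.1,0.17,-0.05],"turn":0},{"claw":-1,"travel":[-0.18,0.33,-0.15],"turn":0},{"claw":-1,"travel":[-0.26,0.47,-0.25],"turn":0},{"claw":-1,"travel":[-0.29,0.525,-0.35],"turn":0},{"claw":-1,"travel":[-0.29,0.525,-0.45],"turn":0}]'
python3 - <<'E'
from h import *
wr()
s=imaging.get_image('side'); c=imaging.get_image('scene'); np.savez('pics/c1.npz',a=s,b=c)
w=imaging.get_image('wrist')
a=cv2.resize(s[140:270,185:345],(400,325)); b=cv2.resize(c[155:285,180:340],(400,325))
cv2.imwrite('pics/col1.png',np.hstack([a,b])[:,:,::-1])
E
```

```text
clock: 28.75
position: [0.5625, 0.2502, 0.357]
ee_rot: [0.001, 0.54, 0.842, 0.001]
contact_force: [0.2, 0.4, -1.6]
width: 0.0558
gripper_force: 25.4
clock: 29.25
position: [0.5031, 0.3577, 0.2662]
ee_rot: [0.0, 0.538, 0.843, 0.001]
contact_force: [-0.4, -0.4, -2.4]
width: 0.0552
gripper_force: 25.4
[-0.4 -0.4 -2.4] [-0.115 -0.017  0.019] [0.503 0.358 0.266]
```

View pics/col1.png

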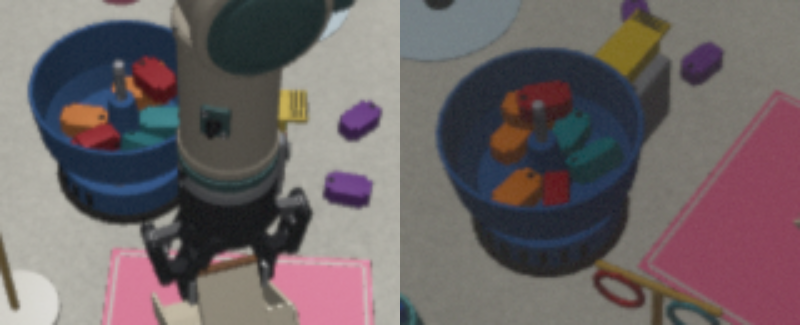

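```bash
python3 -m inch '[{"claw":-1,"travel":[0,0,-0.1],"turn":0},{"claw":-1,"travel":[0,0,-0.2],"turn":0},{"claw":-1,"travel":[0,0,-0.3],"turn":0},{"claw":-1,"travel":[0,0,-0.4],"turn":0},{"claw":-1,"travel":[0,0,-0.5],"turn":0}]' | sed -n '2p;4p'
for i in 1 2; do python3 -m inch '[{"claw":-1,"travel":[0,0,-0.04],"turn":0},{"claw":-1,"travel":[0,0,-0.08],"turn":0},{"claw":-1,"travel":[0,0,-0.12],"turn":0},{"claw":-1,"travel":[0,0,-0.16],"turn":0},{"claw":-1,"travel":[0,0,-0.2],"turn":0}]' | sed -n '2p;4p'; done
python3 -c "from h import *;wr()"
```

```text
position: [0.5059, 0.3555, 0.1674]
contact_force: [-0.6, 0.5, -0.6]
position: [0.5065, 0.3591, 0.1308]
contact_force: [-1.7, 3.4, 7.0]
position: [0.5044, 0.3554, 0.0856]
contact_force: [-0.6, 1.5, 1.8]
[-0.6  1.5  1.8] [ 0.067 -0.034 -0.009] [0.504 0.355 0.086]
```

```bash
python3 -m inch '[{"claw":-1,"travel":[0,0,-0.03],"turn":0},{"claw":-1,"travel":[0,0,-0.06],"turn":0},{"claw":-1,"travel":[0,0,-0.08],"turn":0},{"claw":-1,"travel":[0,0,-0.09],"turn":0},{"claw":-1,"travel":[0,0,-0.095],"turn":0}]' | sed -n '2p;4p'
for i in 1 2; do python3 -m inch '[{"claw":-1,"travel":[0,0,-0.01],"turn":0},{"claw":-1,"travel":[0,0,-0.01],"turn":0}]' | sed -n '2p;4p';done
```

```text
position: [0.5038, 0.3551, 0.0664]
contact_force: [-1.2, 1.9, 2.1]
position: [0.5039, 0.3552, 0.0657]
contact_force: [-2.5, 0.8, 5.2]
position: [0.5039, 0.3552, 0.0657]
contact_force: [-4.4, -1.4, 16.4]
```

```bash
python3 -m inch '[{"claw":0.4,"travel":[0,0,0.01],"turn":0},{"claw":0.6,"travel":[0,0,0.01],"turn":0},{"claw":0.7,"travel":[0,0,0.01],"turn":0},{"claw":0.7,"travel":[0,0,0.25],"turn":0},{"claw":0.7,"travel":[0,0,0.5],"turn":0}]' | sed -n '2p;4p;5p'
python3 -m inch '[{"claw":0.7,"travel":[0,0,0.25],"turn":0},{"claw":0.7,"travel":[0,0,0.5],"turn":0},{"claw":0.7,"travel":[0,0,0.75],"turn":0},{"claw":0.7,"travel":[0,-0.2,0.75],"turn":0},{"claw":0.7,"travel":[0,-0.45,0.75],"turn":0}]' | sed -n '2p'
python3 -m inch '[{"claw":0.7,"travel":[0,-1,0],"turn":0},{"claw":0.7,"travel":[0,-1,0],"turn":0},{"claw":0.7,"travel":[0,-1,0],"turn":0},{"claw":0.7,"travel":[0,-1,0],"turn":0},{"claw":0.7,"travel":[0,-1,0],"turn":0}]' | sed -n '2p'
python3 -m inch '[{"claw":0.7,"travel":[0.07,-1,0],"turn":0},{"claw":0.7,"travel":[0.07,-1,0],"turn":0},{"claw":0.7,"travel":[0.07,-1,0],"turn":0},{"claw":0.7,"travel":[0.07,-1,-0.1],"turn":0},{"claw":0.7,"travel":[0.07,-1,-0.3],"turn":0}]' | sed -n '2p'
python3 -m inch '[{"claw":0.5,"travel":[0,-0.2,0],"turn":0},{"claw":0.5,"travel":[0,-0.55,0],"turn":0},{"claw":0.5,"travel":[0,-0.55,0],"turn":0},{"claw":0.5,"travel":[0,-0.55,0],"turn":0},{"claw":0.5,"travel":[0,-0.55,0],"turn":0}]' | sed -n '2p'
python3 - <<'E'
from h import *
s=snap('wrist','w11'); snap('side','d11'); diff('d0','d11')
im=np.load('pics/w11.npz')['im']; 
g=cv2.cvtColor(im,cv2.COLOR_RGB2GRAY); print(s['position'],proj('wrist',[.518,-.292,.045],'w11'))
E
```

```text
position: [0.5028, 0.3543, 0.1612]
contact_force: [1.5, 1.3, 0.0]
width: 0.0726
position: [0.505, 0.266, 0.3142]
position: [0.5039, 0.0593, 0.3123]
position: [0.5212, -0.1405, 0.2546]
position: [0.5181, -0.2441, 0.252]
A 21.3
B 29.1
lid 1.3
[ 0.51805347 -0.24405137  0.25203145] [236.9 202.9]
```

```bash
python3 - <<'E'
from h import *
d=np.load('pics/w11.npz')['im']; g=cv2.cvtColor(d,cv2.COLOR_RGB2GRAY)
m=(g<90).astype(np.uint8); n,l,st,c=cv2.connectedComponentsWithStats(m)
for i in range(1,n):
    if st[i,4]>60: print(st[i],c[i])
# refine with scene/side too
for nm,f,w in(('side','d11',(275,110,320,150)),):
    im=cv2.cvtColor(np.load('pics/'+f+'.npz')['im'],cv2.COLOR_RGB2GRAY)[w[1]:w[3],w[0]:w[2]]
    ys,xs=np.nonzero(im<90); print(nm,xs.min()+w[0],xs.max()+w[0],ys.min()+w[1],ys.max()+w[1],xs.mean()+w[0])
t=np.load('pics/d11.npz')['im']; s2=imaging.get_image('scene')
a=cv2.resize(d[110:300,120:380],(520,380)); b=cv2.resize(t[220:320,200:330],(247,190)); e=cv2.resize(s2[180:290,260:390],(247,190))
cv2.imwrite('pics/col2.png',np.hstack([a,np.vstack([b,e])])[:,:,::-1])
E
```

```text
[ 427    0   85   52 3573] [475.57766583  22.52336972]
[ 223  174   37   42 1253] [241.27773344 194.75818037]
[    0   221   512   163 41770] [282.23246349 326.28810151]
side 290 300 127 140 295.0
```

View pics/col2.png

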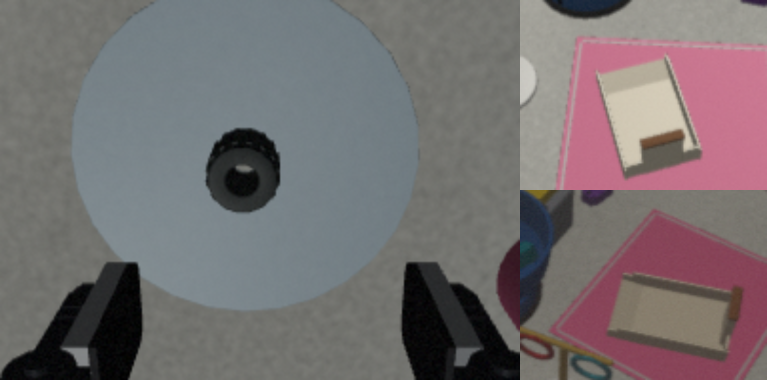

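```bash
python3 - <<'E'
from h import *
print(px('wrist',(241,200),.045,'w11')); wr()
# lid ellipse on table
print(px('wrist',(120+72/2,110+141/2),.002,'w11'),px('wrist',(120+419/2,110+141/2),.002,'w11'))
E
```

```text
[ 0.5208 -0.2869  0.045 ]
[-1.1 -0.5 -0.9] [ 0.075 -0.053  0.013] [ 0.518 -0.243  0.253]
[ 0.42   -0.3223  0.002 ] [ 0.6137 -0.233   0.002 ]
```

```bash
python3 -m inch '[{"claw":0.5,"travel":[0.012,-0.222,-0.2],"turn":0},{"claw":0.5,"travel":[0.012,-0.222,-0.4],"turn":0},{"claw":0.5,"travel":[0.012,-0.222,-0.65],"turn":0},{"claw":0.5,"travel":[0.012,-0.222,-0.9],"turn":0},{"claw":0.5,"travel":[0.012,-0.222,-0.9],"turn":0}]' 20 | sed -n '2p'
python3 -m inch '[{"claw":0.5,"travel":[0,0,-0.1],"turn":0},{"claw":0.5,"travel":[0,0,-0.19],"turn":0},{"claw":0.5,"travel":[0,0,-0.19],"turn":0},{"claw":-1,"travel":[0,0,-0.19],"turn":0},{"claw":-1,"travel":[0,0,-0.19],"turn":0}]' | sed -n '2p;4,6p'
python3 -m inch '[{"claw":-1,"travel":[0,0,0],"turn":0},{"claw":-1,"travel":[0,0,0],"turn":0},{"claw":-1,"travel":[0,0,0],"turn":0}]' | sed -n '2p;4,6p'
python3 - <<'E'
from h import *
t=np.load('pics/d11.npz')['im'].astype(float)
s=np.load('pics/c1.npz')['b'].astype(float)
for n,im,P in(('side',t,(232.7,165.3)),('scene',s,(235.3,196))):
    x,y=int(P[0]),int(P[1])
    print(n); print((im[y-6:y+9,x-7:x+8,0]).astype(int))
E
```

```text
position: [0.516, -0.2847, 0.0667]
position: [0.5218, -0.2896, 0.0374]
contact_force: [0.1, 0.2, 2.4]
width: 0.0392
gripper_force: 19.9
position: [0.5218, -0.2897, 0.0373]
contact_force: [0.5, 0.9, 6.7]
width: 0.0395
gripper_force: 20.1
side
[[ 28  27  28  28  25  29  28  26  28  30  25  27  22  24  25]
 [ 27  27  27  28  26  28  25  23  26  28  27  28  29  24  27]
 [ 27  26  26  23  28  27  26  23  25  26  29  29  27  28  25]
 [ 24  27  27  25  33  28  29  25  29  29  29  23  27  28  30]
 [ 28  29  26  27  25  32  49  49  40  31  21  25  27  29  33]
 [ 27  28  26  27  28  51  89  97  86  50  28  28  30  40  60]
 [ 25  27  27  31  34  75 127 138 135  79  36  31  38  67 101]
 [ 29  30  27  31  40  77 122 134 125  70  35  26  50  97 121]
 [ 29  31  32  29  38  57  86  88  79  59  33  30  45  82 112]
 [ 32  31  33  33  36  52  70  72  66  61  39  34  46  91 120]
 [ 30  25  31  32  34  45  63  66  65  57  44  41  47  72  96]
 [ 33  34  32  29  33  39  53  55  55  62  83  94  94  73  71]
 [ 29  31  29  29  34  39  49  52  54  79 141 169 160  96  64]
 [ 27  36  31  31  39  53  54  60  52  
[... 339 characters left out ...]
6  96]
 [ 68  56  70  91  97 101  95  97  96  98  97  97  98  96  96]
 [ 91  88  91  97 101  99 100  97 100  96  97  98  98  94  96]
 [ 99  95  96 101 100 102 102 100  97  88  93  94  94  92  87]
 [ 85  83  87  93  90  99 103  98  88  78  79  77  73  70  65]
 [ 67  67  76  83  76  73  79  77  66  59  61  56  62  62  61]
 [ 64  58  59  62  61  58  60  63  54  53  51  59  56  60  56]
 [ 69  59  56  53  53  53  56  58  57  54  55  56  58  56  57]
 [ 62  52  58  56  54  52  53  50  52  51  54  54  60  52  57]
 [ 59  60  59  60  54  47  45  48  49  52  55  59  57  48  50]
 [ 68  62  60  54  55  53  46  44  46  45  48  49  61  60  45]
 [ 74  69  68  64  63  57  52  44  51  46  55  66  63  57  42]]
```

```bash
python3 - <<'E'
from h import *
s=np.load('pics/s0.npz')['im'].astype(int); print(s[190:206,228:244,0])
print(px('side',(232,165.2),.186))
E
```

```text
[[36 35 32 37 33 31 33 30 36 38 35 36 30 28 32 36]
 [34 31 37 30 35 31 26 33 32 39 28 39 38 32 33 32]
 [35 37 34 32 38 39 39 29 38 34 38 37 34 32 38 28]
 [30 31 35 36 37 37 30 33 36 33 39 40 35 36 32 35]
 [35 38 32 31 33 35 44 48 39 33 34 33 36 31 32 35]
 [36 35 38 32 39 59 77 88 70 46 33 31 37 31 35 33]
 [30 32 34 31 48 86 95 95 87 60 41 36 36 37 30 37]
 [26 36 32 39 50 89 98 92 83 60 44 36 36 33 34 38]
 [33 32 35 33 43 64 74 73 62 51 42 34 31 36 37 33]
 [36 33 38 36 36 50 56 62 54 50 37 37 38 26 33 36]
 [31 34 35 34 36 49 55 52 52 46 41 36 31 33 31 38]
 [34 39 28 33 34 40 46 50 44 46 41 37 30 31 30 28]
 [32 34 37 34 28 39 42 44 49 49 40 38 37 31 30 34]
 [36 37 36 34 36 39 45 46 41 44 43 36 37 42 34 35]
 [38 37 38 38 37 43 47 44 42 44 38 33 38 36 31 41]
 [36 41 36 35 41 39 47 44 49 43 39 38 33 41 36 34]]
[0.6657 0.0487 0.186 ]
```

```bash
python3 -m inch '[{"claw":0.5,"travel":[0,0,0],"turn":0},{"claw":0.5,"travel":[0,0,0],"turn":0},{"claw":0.5,"travel":[0,0,0],"turn":-0.5},{"claw":0.5,"travel":[0,0,0],"turn":-0.5},{"claw":0.5,"travel":[0,0,0],"turn":-0.5}]' | sed -n '2p'
python3 -m inch '[{"claw":0.5,"travel":[0,0,0],"turn":-0.36},{"claw":0.5,"travel":[0,0,0],"turn":-0.36},{"claw":0.5,"travel":[0,0,0],"turn":-0.36},{"claw":0.5,"travel":[0,0,0],"turn":-0.36},{"claw":0.5,"travel":[0,0,0],"turn":-0.36}]' | sed -n '2p'
python3 -m inch '[{"claw":0.5,"travel":[0,0,0],"turn":-0.12},{"claw":0.5,"travel":[0,0,0],"turn":-0.12},{"claw":0.5,"travel":[0,0,0],"turn":-0.12},{"claw":0.5,"travel":[0,0,0],"turn":-0.12}]' | sed -n '2p;3p'
python3 -m inch '[{"claw":-1,"travel":[0,0,0],"turn":0},{"claw":-1,"travel":[0,0,0],"turn":0},{"claw":-1,"travel":[0,0,0],"turn":0},{"claw":-1,"travel":[0,0,0],"turn":0},{"claw":-1,"travel":[0,0,0],"turn":0}]' 30 | sed -n '2,6p'
python3 -c "
from h import *
print(px('side',(295.3,130.5),.045), px('scene',(234.7,196.4),.186), px('scene',(235.3,196),.186))
s=snap('side','d12')
for P in ([.5218,-.2897,.045],): print(proj('side',P),proj('scene',P))
print(np.load('pics/d11.npz')['im'][122:144,286:304,0])"
```

```text
position: [0.5203, -0.2891, 0.0348]
position: [0.5203, -0.2892, 0.0347]
position: [0.5203, -0.2891, 0.0347]
ee_rot: [-0.0, 0.977, 0.212, -0.0]
position: [0.5203, -0.289, 0.035]
ee_rot: [-0.0, 0.977, 0.212, -0.0]
contact_force: [-0.8, 0.4, 3.5]
width: 0.0392
gripper_force: 30.5
[ 0.5186 -0.2806  0.045 ] [0.6667 0.0478 0.186 ] [0.6649 0.048  0.186 ]
[294.7 128.7] [193.3 145.6]
[[160 160 161 160 161 160 160 161 159 162 162 161 161 163 161 161 162 160]
 [160 161 160 160 161 161 159 161 160 161 161 162 161 161 162 162 162 161]
 [160 160 162 161 163 160 161 162 162 161 161 160 162 160 162 161 162 161]
 [161 161 161 162 163 160 154 153 148 148 149 150 154 161 161 162 161 162]
 [161 162 163 163 159 147 109 103  91  92  89  97 123 147 161 162 162 164]
 [160 162 162 159 147 107  69  64  63  62  63  63  72 101 147 161 162 161]
 [162 160 163 156 112  71  60  49  41  33  32  40  57  74 116 154 162 162]
 [163 163 160 150  88  61  57  35  27  26  27  37  50  63  83 132 160 163]
 [162 162 157 124  63  58  57  41  35  32  31  36  49  60  72 113 159 163]
 [163 162 154 105  48  55  58  61  52  45  46  
[... 228 characters left out ...]
 29  27  55 109 158 164]
 [164 164 155  95  39  18  30  27  30  32  28  28  27  33  62 130 163 163]
 [162 165 155  89  35  28  27  29  22  26  30  28  29  34  60 131 160 164]
 [163 164 156 105  42  20  29  27  29  27  23  23  26  32  66 136 163 165]
 [164 165 160 129  57  24  24  29  26  29  23  25  26  36  86 155 164 164]
 [164 162 163 154  87  42  30  28  28  31  27  30  33  63 118 160 165 167]
 [163 164 163 160 133  92  58  45  42  39  37  49  65 108 156 166 163 164]
 [165 164 165 164 162 150 113  97  93  89  92  99 121 156 165 166 167 163]
 [164 165 165 168 166 166 161 160 158 156 160 161 162 165 165 166 166 167]
 [165 166 167 167 166 165 166 167 167 166 166 166 167 166 166 165 166 165]]
```

```bash
python3 -m inch '[{"claw":-1,"travel":[0,0,0.05],"turn":0},{"claw":-1,"travel":[0,0,0.2],"turn":0},{"claw":-1,"travel":[0,0,0.4],"turn":0},{"claw":-1,"travel":[0,0,0.6],"turn":0},{"claw":-1,"travel":[0,0,0.8],"turn":0}]' 60| sed -n '2p;4,6p'
python3 -m inch '[{"claw":-1,"travel":[0,0,0.2],"turn":0},{"claw":-1,"travel":[0,0.1,0.32],"turn":0},{"claw":-1,"travel":[0.05,0.25,0.32],"turn":0},{"claw":-1,"travel":[0.15,0.4,0.32],"turn":0},{"claw":-1,"travel":[0.22,0.55,0.32],"turn":0}]'| sed -n '2p;4p'
python3 -m inch '[{"claw":-1,"travel":[0.08,0.17,0],"turn":0},{"claw":-1,"travel":[0.15,0.34,0],"turn":0},{"claw":-1,"travel":[0.22,0.51,0],"turn":0},{"claw":-1,"travel":[0.29,0.68,0],"turn":0},{"claw":-1,"travel":[0.36,0.85,0],"turn":0}]'| sed -n '2p;4p'
python3 -m inch '[{"claw":-1,"travel":[0.07,0.15,0],"turn":0},{"claw":-1,"travel":[0.12,0.25,0],"turn":0},{"claw":-1,"travel":[0.14,0.285,0],"turn":0},{"claw":-1,"travel":[0.14,0.285,0],"turn":0},{"claw":-1,"travel":[0.14,0.285,0],"turn":0}]'| sed -n '2p;4p'
python3 -c "from h import *;wr()"
```

```text
position: [0.5202, -0.289, 0.1963]
contact_force: [0.7, -0.2, -1.9]
width: 0.0386
gripper_force: 60.7
position: [0.5651, -0.1783, 0.2593]
contact_force: [0.2, -0.6, -1.4]
position: [0.6367, -0.0077, 0.2587]
contact_force: [0.7, 0.1, -2.0]
position: [0.6639, 0.0468, 0.2586]
contact_force: [-0.7, 0.4, -1.8]
[-0.7  0.4 -1.8] [-0.019  0.022 -0.009] [0.664 0.047 0.259]
```

```bash
python3 -m inch '[{"claw":-1,"travel":[0.006,0.006,-0.05],"turn":0},{"claw":-1,"travel":[0.006,0.006,-0.1],"turn":0},{"claw":-1,"travel":[0.006,0.006,-0.16],"turn":0},{"claw":-1,"travel":[0.006,0.006,-0.16],"turn":0}]'| sed -n '2p;4p'
for i in 1 2 3; do python3 -m inch '[{"claw":-1,"travel":[0,0,-0.015],"turn":0},{"claw":-1,"travel":[0,0,-0.02],"turn":0},{"claw":-1,"travel":[0,0,-0.02],"turn":0}]'| sed -n '2p;4p'; done
```

```text
position: [0.6639, 0.0486, 0.2238]
contact_force: [-0.0, 0.8, -2.0]
position: [0.6658, 0.0491, 0.223]
contact_force: [-0.4, -0.1, -0.5]
position: [0.6655, 0.0491, 0.2186]
contact_force: [-0.7, 0.5, -2.0]
position: [0.6654, 0.0491, 0.2145]
contact_force: [0.3, -0.5, -2.1]
```

```bash
for i in 1 2 3 4 5 6; do python3 -m inch '[{"claw":-1,"travel":[0,0,-0.015],"turn":0},{"claw":-1,"travel":[0,0,-0.02],"turn":0},{"claw":-1,"travel":[0,0,-0.02],"turn":0}]'| sed -n '2p;4p'; done
```

```text
position: [0.6655, 0.049, 0.2105]
contact_force: [-0.9, -0.1, -1.1]
position: [0.6654, 0.0491, 0.2065]
contact_force: [0.5, -0.9, -1.2]
position: [0.6654, 0.0491, 0.2024]
contact_force: [-0.4, 0.6, -1.9]
position: [0.6654, 0.0491, 0.1985]
contact_force: [0.2, 0.7, -1.7]
position: [0.6654, 0.0491, 0.1945]
contact_force: [0.1, -0.3, -2.1]
position: [0.6656, 0.0491, 0.1909]
contact_force: [-0.1, -0.5, -1.6]
```

```bash
for i in 1 2; do python3 -m inch '[{"claw":-1,"travel":[0,0,-0.01],"turn":0},{"claw":-1,"travel":[0,0,-0.01],"turn":0},{"claw":-1,"travel":[0,0,-0.01],"turn":0}]'| sed -n '2p;4p'; done
```

```text
position: [0.6657, 0.0491, 0.1908]
contact_force: [-2.1, -0.5, 6.7]
position: [0.6657, 0.0491, 0.1908]
contact_force: [-4.0, -1.5, 14.0]
```

```bash
python3 -m inch '[{"claw":0.0,"travel":[0,0,0.01],"turn":0},{"claw":0.3,"travel":[0,0,0.01],"turn":0},{"claw":0.3,"travel":[0,0,0.01],"turn":0},{"claw":0.3,"travel":[0,0,0.15],"turn":0},{"claw":0.3,"travel":[0,0,0.4],"turn":0}]'| sed -n '2p;4,6p'
python3 -m inch '[{"claw":0.5,"travel":[0,0,0.3],"turn":0},{"claw":0.5,"travel":[-0.1,0,0.3],"turn":-0.11},{"claw":0.5,"travel":[-0.3,-0.05,0.3],"turn":-0.11},{"claw":0.5,"travel":[-0.55,-0.05,0.3],"turn":-0.11},{"claw":0.5,"travel":[-0.8,-0.1,0.3],"turn":-0.11}]'| sed -n '2p'
python3 -m inch '[{"claw":0.5,"travel":[-0.18,0,0],"turn":0},{"claw":0.5,"travel":[-0.18,0,0],"turn":0},{"claw":0.5,"travel":[-0.18,0,0],"turn":0}]'| sed -n '2,3p'
python3 - <<'E'
from h import *
snap('wrist','w13'); snap('side','d13'); snap('scene','s13')
for n,f in(('wrist','w13'),('side','d13'),('scene','s13'),('side','d0'),('scene','s0')):
    im=np.load('pics/'+f+'.npz')['im'].astype(int)
    m=((im[:,:,0]>110)&(im[:,:,1]>85)&(im[:,:,2]<70)&(im[:,:,1]>.65*im[:,:,0])).astype(np.uint8)
    k,l,st,c=cv2.connectedComponentsWithStats(m)
    for i in range(1,k):
        if st[i,4]>80:
            ys,xs=np.nonzero(l==i); P=np.array([px(n,(x,y),.126,f)[:2] for x,y in zip(xs,ys)],np.float32)*1000
            r=cv2.minAreaRect(P); print(f,st[i],np.round(c[i],1),np.round(r[0],1),np.round(r[1],1),round(r[2],1))
E
```

```text
position: [0.6634, 0.0491, 0.2624]
contact_force: [0.8, 0.4, -0.2]
width: 0.0556
gripper_force: 0.0
position: [0.505, 0.0297, 0.326]
position: [0.4706, 0.0293, 0.3271]
ee_rot: [0.0, 0.999, 0.04, 0.001]Traceback (most recent call last):
  File "<stdin>", line 9, in <module>
  File "h.py", line 17, in px
    K,T=cam(n,f); d=T[:3,:3]@np.linalg.solve(K,[uv[0],uv[1],1]); o=T[:3,3]
        ~~~^^^^^
  File "h.py", line 12, in cam
    c=imaging.camera_params(n); K=np.array(c['camera_matrix'])
ValueError: time passes only in moves, steps and waits
```

```bash
sed -i 's/^def cam(n/import functools\nCP=functools.lru_cache(None)(lambda n: imaging.camera_params(n))\n@functools.lru_cache(None)\ndef cam(n/; s/c=imaging.camera_params(n); K/c=CP(n); K/' h.py
cat > y.py <<'E'
from h import *
import os,sys
def yel(n,f,z=.126):
    im=np.load('pics/'+f+'.npz')['im'].astype(int)
    m=((im[:,:,0]>90)&(im[:,:,1]>.6*im[:,:,0])&(im[:,:,2]<.45*im[:,:,0])).astype(np.uint8)
    k,l,st,c=cv2.connectedComponentsWithStats(m)
    for i in range(1,k):
        if st[i,4]>80:
            ys,xs=np.nonzero(l==i); P=np.array([px(n,(x,y),z,f)[:2] for x,y in zip(xs,ys)],np.float32)*1000
            r=cv2.minAreaRect(P); print(f,st[i],np.round(c[i],1),np.round(r[0],1),np.round(r[1],1),round(r[2],1))
E
ls pics/*13*; python3 - <<'E'
from y import *
for n,f in(('wrist','w13'),('side','d13'),('scene','s13'),('side','d0'),('scene','s0')):
  if os.path.exists('pics/'+f+'.npz'): yel(n,f)
E
```

```text
pics/d13.npz
pics/d13.png
pics/s13.npz
pics/s13.png
pics/w13.npz
pics/w13.png
w13 [ 234   90   47   92 3609] [257.5 131. ] [501.8  29.2] [92.1 45.1] 6.8
d13 [276 176  26  13 274] [288.5 182. ] [507.9  33.9] [73.1 43.3] 4.3
d13 [410 335  17  23 116] [416.9 347.2] [182.8 459.7] [25.6 48. ] 29.8
s13 [  51  124   77   49 1301] [ 89.  152.1] [ 777.2 -451.7] [199.  220.1] 33.0
s13 [ 61 130  15   8  86] [ 67.7 133.3] [ 780.2 -553.1] [31.8 40.4] 39.6
s13 [260 163  27  21 278] [272.2 172.2] [500.3  29.1] [78.9 43.4] 7.0
d0 [276 176  26  16 285] [288.3 182.2] [507.2  39.4] [70.9 57.2] 8.4
d0 [306 243  20  12 171] [315.1 248.4] [414.7 246.1] [49.1 29.5] 21.5
d0 [260 253  11  18 170] [264.8 261.4] [533.5 302.3] [24.9 48. ] 9.4
d0 [308 309  22  14 242] [318.4 315.3] [393.3 421.4] [47.6 29.6] -0.0
s0 [  51  124   77   49 1304] [ 89.  152.1] [ 778.6 -451.9] [197.5 218.6] 31.3
s0 [ 61 130  15   8  90] [ 67.8 133.4] [ 780.2 -553.1] [31.8 40.4] 39.6
s0 [259 163  28  22 305] [271.5 172.9] [503.3  29.2] [84.8 43.7] 7.2
```

```bash
python3 -m inch '[{"claw":0.5,"travel":[-0.02,-0.022,-0.2],"turn":0.012},{"claw":0.5,"travel":[-0.02,-0.022,-0.45],"turn":0.012},{"claw":0.5,"travel":[-0.02,-0.022,-0.7],"turn":0.012},{"claw":0.5,"travel":[-0.02,-0.022,-0.9],"turn":0.012},{"claw":0.5,"travel":[-0.02,-0.022,-0.9],"turn":0.012}]' 30| sed -n '2p;4p'
python3 -m inch '[{"claw":0.5,"travel":[0,0,-0.05],"turn":0},{"claw":0.5,"travel":[0,0,-0.11],"turn":0},{"claw":0.5,"travel":[0,0,-0.11],"turn":0}]'| sed -n '2p;4p'
```

```text
position: [0.4632, 0.0252, 0.1415]
contact_force: [-0.0, 0.6, 0.8]
position: [0.4679, 0.0248, 0.1254]
contact_force: [0.2, -0.2, 0.5]
```

```bash
python3 -m inch '[{"claw":-1,"travel":[0,0,0],"turn":0},{"claw":-1,"travel":[0,0,0],"turn":0},{"claw":-1,"travel":[0,0,0],"turn":0},{"claw":-1,"travel":[0,0,0],"turn":0}]' 20| sed -n '2,6p'
```

```text
position: [0.468, 0.0254, 0.1266]
ee_rot: [-0.0, 0.998, 0.059, 0.002]
contact_force: [-0.7, 4.1, 6.1]
width: 0.0453
gripper_force: 24.2
```

```bash
python3 -m inch '[{"claw":-1,"travel":[0.029,0.0035,0.077],"turn":0},{"claw":-1,"travel":[0.073,0.009,0.147],"turn":0},{"claw":-1,"travel":[0.131,0.016,0.207],"turn":0},{"claw":-1,"travel":[0.199,0.024,0.254],"turn":0},{"claw":-1,"travel":[0.275,0.033,0.286],"turn":0}]'| sed -n '2p;4,6p'
python3 -m inch '[{"claw":-1,"travel":[0.04,0.005,0.011],"turn":0},{"claw":-1,"travel":[0.08,0.009,0.017],"turn":0},{"claw":-1,"travel":[0.12,0.014,0.019],"turn":0},{"claw":-1,"travel":[0.15,0.018,0.017],"turn":0},{"claw":-1,"travel":[0.15,0.018,0.017],"turn":0}]'| sed -n '2p;4,6p'
python3 - <<'E'
from y import *
snap('side','d14'); snap('scene','s14'); yel('side','d14'); yel('scene','s14')
E
```

```text
position: [0.5203, 0.0317, 0.1824]
contact_force: [-1.4, 1.6, -3.8]
width: 0.0452
gripper_force: 22.2
position: [0.5527, 0.0355, 0.1856]
contact_force: [-1.1, 2.8, 5.0]
width: 0.0455
gripper_force: 23.6
d14 [410 335  17  23 102] [417.5 348. ] [183.2 459.9] [26.4 48. ] 29.8
s14 [  51  124   77   49 1316] [ 89.2 152.1] [ 779.7 -451.3] [195.2 219.1] 29.7
s14 [ 61 130  15   8  86] [ 67.7 133.5] [ 781.7 -554.9] [32.5 39.3] 83.9
```

```bash
python3 -m inch '[{"claw":0.0,"travel":[0,0,0],"turn":0},{"claw":0.3,"travel":[0,0,0],"turn":0},{"claw":0.4,"travel":[0,0,0],"turn":0},{"claw":0.4,"travel":[0,0,0.2],"turn":0},{"claw":0.4,"travel":[0,0,0.4],"turn":0}]'| sed -n '2p;4,6p'
python3 -m inch '[{"claw":-1,"travel":[-0.1,0,0.1],"turn":0},{"claw":-1,"travel":[-0.3,-0.025,0.1],"turn":0},{"claw":-1,"travel":[-0.5,-0.025,0.1],"turn":0},{"claw":-1,"travel":[-0.5,-0.025,0.1],"turn":0},{"claw":-1,"travel":[-0.5,-0.025,0.1],"turn":0}]'| sed -n '2p;5p'
python3 - <<'E'
from y import *
snap('wrist','w15'); snap('side','d15'); snap('scene','s15')
yel('wrist','w15',.18); yel('side','d15'); yel('scene','s15')
im=np.load('pics/w15.npz')['im'].astype(int); m=((im[:,:,1]>im[:,:,0]*1.3)&(im[:,:,1]>im[:,:,2]*1.2)&(im[:,:,1]>50)).astype(np.uint8)
k,l,st,c=cv2.connectedComponentsWithStats(m)
for i in range(1,k):
    if st[i,4]>15: print('green',st[i],c[i],px('wrist',c[i],.118,'w15'),px('wrist',c[i],.1,'w15'))
wr()
# lid check: blue-grey disc in side/scene
E
```

```text
position: [0.5508, 0.0343, 0.2647]
contact_force: [1.0, -0.3, 0.2]
width: 0.0597
gripper_force: 0.0
position: [0.4514, 0.0295, 0.2857]
width: -0.0
w15 [230  60  71  32 974] [264.4  71.6] [538.1  32.7] [19.7 47.6] 10.0
s15 [  51  124   77   49 1316] [ 89. 152.] [ 781.6 -451.7] [191.1 220.4] 26.4
s15 [ 61 130  15   8  86] [ 67.6 133.5] [ 780.7 -553.7] [31.8 38.9] 39.6
green [251  99  23  24 441] [261.98412698 110.3877551 ] [0.5122 0.0303 0.118 ] [0.5111 0.0298 0.1   ]
[-0.2 -0.1 -0.3] [0.001 0.008 0.057] [0.453 0.03  0.285]
```

```bash
python3 - <<'E'
from h import *
for n,f in(('side','d15'),('scene','s15')):
    p=proj(n,[.666,.0488,.2]); q=proj(n,[.666,.0488,.159]); x,y=map(int,p); im=np.load('pics/'+f+'.npz')['im'].astype(int)
    print(n,p,q); print(im[y-10:y+20:1,x-12:x+13,0])
E
```

```text
side [231.5 161.7] [232.5 171.9]
[[135 131 132 132 131 132 132 131 132 133 132 131 133 132 133 134 134 130
  133 132 133 133 134 134 132]
 [131 131 131 131 132 134 130 132 135 130 130 131 132 132 133 132 132 133
  133 134 133 135 133 134 133]
 [130 132 130 132 133 131 132 133 132 132 131 132 132 132 135 133 132 132
  134 132 134 132 132 134 134]
 [130 131 133 130 132 133 132 132 133 132 132 132 133 134 133 133 134 134
  134 133 134 132 132 133 134]
 [131 131 132 133 132 133 133 132 132 134 131 133 135 133 133 135 130 135
  133 132 134 134 134 133 135]
 [132 132 132 132 131 132 131 131 133 130 126 124 125 123 124 129 130 134
  134 134 134 132 135 135 133]
 [134 133 133 132 132 131 132 130 123 118 104  90  90  82  92 107 120 125
  133 133 133 135 135 133 135]
 [132 131 133 132 131 131 130 120  88  70  63  64  65  61  66  67  72  96
  126 133 136 133 135 134 135]
 [130 133 134 131 130 131 122  91  62  58  58  60  59  58  59  60  60  70
   98 125 133 134 134 133 133]
 [133 132 132 133 132 128  93  64  62  59  44  34  33  27  33  45  59  61
   71  96 130 133 134 133 134]
 [131 130 133 134
[... 4568 characters left out ...]
39  41  40  39  36  36  36  32  39  41
   34  40  48  78  86  91  88]
 [112 115 111 109 112 106  84  53  46  36  39  44  39  34  38  38  37  36
   39  36  58  86  92  90  91]
 [112 112 111 112 111 110 104  84  57  44  39  39  41  39  39  39  38  38
   47  57  79  88  91  88  91]
 [114 112 112 112 111 111 112 107  94  68  50  43  43  42  44  47  49  56
   63  80  90  93  90  92  89]
 [113 113 110 111 113 111 111 111 105  93  80  65  52  55  63  69  81  86
   89  92  92  90  94  90  93]
 [114 113 112 112 113 114 111 107 104  95  93  89  88  90  88  90  93  96
   93  92  92  90  92  92  90]
 [113 114 116 114 111 114 109 103 101  97  92  93  97  96  97  93  95  95
   92  92  90  94  91  89  95]]
```

```bash
python3 -m inch '[{"claw":-1,"travel":[0.15,0,0],"turn":0},{"claw":-1,"travel":[0.292,0.002,0],"turn":0},{"claw":-1,"travel":[0.292,0.002,-0.25],"turn":0},{"claw":-1,"travel":[0.292,0.002,-0.5],"turn":0},{"claw":-1,"travel":[0.292,0.002,-0.68],"turn":0}]'| sed -n '2p;4p'
python3 -m inch '[{"claw":-1,"travel":[0,0,-0.02],"turn":0},{"claw":-1,"travel":[0,0,-0.04],"turn":0},{"claw":-1,"travel":[0,0,-0.05],"turn":0}]'| sed -n '2p;4p'
for i in 1 2 3; do python3 -m inch '[{"claw":-1,"travel":[0,0,-0.01],"turn":0},{"claw":-1,"travel":[0,0,-0.01],"turn":0}]'| sed -n '2p;4p'; done
```

```text
position: [0.51, 0.0304, 0.146]
contact_force: [0.5, -0.4, -0.4]
position: [0.5116, 0.0303, 0.1407]
contact_force: [-1.5, -0.3, 1.9]
position: [0.5115, 0.0304, 0.139]
contact_force: [1.1, -0.4, 2.2]
position: [0.5115, 0.0303, 0.1365]
contact_force: [2.1, -0.9, 3.8]
position: [0.5115, 0.0303, 0.135]
contact_force: [-0.0, -0.4, 9.9]
```

```bash
for i in 1 2; do python3 -m inch '[{"claw":-1,"travel":[0,0,-0.01],"turn":0},{"claw":-1,"travel":[0,0,-0.01],"turn":0}]'| sed -n '2p;4p'; done
python3 -m inch '[{"claw":-1,"travel":[0,0,0],"turn":0},{"claw":-1,"travel":[0,0,0.1],"turn":0},{"claw":-1,"travel":[-0.1,0,0.3],"turn":0},{"claw":-1,"travel":[-0.3,0,0.5],"turn":0},{"claw":-1,"travel":[-0.5,0,0.7],"turn":0}]'| sed -n '2p;4p'
python3 - <<'E'
from y import *
snap('wrist','w16'); yel('wrist','w16',.18); s=snap('side','d16'); wr(); print(get_state()['clock'])
A=np.load('pics/d15.npz')['im'].astype(int);B=np.load('pics/d16.npz')['im']
print('hub',np.abs(A-B)[145:185,215:250].mean(),'tray',np.abs(A-B)[230:315,235:300].mean())
E
```

```text
position: [0.5116, 0.0303, 0.1347]
contact_force: [-2.6, -0.5, 21.9]
position: [0.5116, 0.0303, 0.1345]
contact_force: [-6.0, 0.2, 33.5]
position: [0.4175, 0.0306, 0.2605]
contact_force: [-0.2, 0.3, 1.0]
w16 [235   0  84   8 662] [276.3   3.5] [543.   33.3] [ 3.6 47.1] 6.8
w16 [237   9   6  27 117] [238.7  22.6] [531.1  53.1] [13.5  3. ] 5.6
w16 [306   9   6  27 102] [308.6  21.9] [535.8  13.6] [13.5  2.1] 4.3
[ 1.  -0.1 -0.5] [-0.02  -0.041  0.028] [0.417 0.031 0.264]
50.7
hub 1.2302380952380951 tray 1.109321266968326
```

```bash
python3 -c "
from rig import ticket
print(ticket.sign_off())"
```

```text
the job is handed in; nothing more can be done
None
```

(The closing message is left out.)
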